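Clamp a finned heat sink into its cooling comb with a ratchet handle

TASK

Take the larger of the two loose heat sinks and lower it gently into the comb of the clamp fixture, fins between fins, until it sits fully down and centred, and let go. Push the clamp strap all the way forward over its edge, then swing the ratchet handle back and forth between its two posts until the strap presses the heat sink down and the screw comes up to its stop. Finish with the handle swung back anticlockwise (seen from above) against its post, let go, and leave the other things on the bench where they are.

Things in the scene. Friction and masses are not known exactly. Their poses are not given: they have to be found in the camera images.
- heatsink: Larger loose heat sink, bare aluminium, 0.25 to 0.5 kg, standing on 4 fins. Origin: centre of its underside (fin tips); x along the fins, z up. Fins 90 mm long, 6 thick, at y = -27, -9, 9, 27 mm, z 0 to 32 mm; plate 100 x 84 mm, z 32 to 40; on it an upright rib to grip, along x through the middle, 70 mm long, 14 thick, z 40 to 76. Same after half a turn.
- small_heatsink: The smaller loose heat sink, not for this comb: plate 76 x 60 mm, five thin fins, a similar rib. Leave it alone. Origin: centre of its underside.
- fixture: Clamp fixture, fixed; steel base 12 mm thick, 124 mm (x) by 290 mm (y -135 to 155). Origin at bench level, z up. Comb at y = -78: 5 aluminium fins along x, 84 mm long, 6 thick, 18 apart, 30 high over the base, so 4 slots 12 mm wide. Ratchet head on a column at x 0, y 87. Two steel posts, 16 mm thick, tops 112 mm over the bench, 60 mm from the head's axis, block the handle either side.
- seat (a point): Centre of the comb on the top of the base plate (12 mm over the bench), axes as the fixture's. The heat sink is home when its origin is here, its x along the fixture's x (either way round): its plate then stands 2 mm over the tips of the comb's fins.
- strap (a joint): Slotted steel clamp strap, slide, m: 0 drawn back, clear of the comb; 0.060 all the way forward, in the fixture's -y direction, its toe 25 mm from the comb's centre above the heat sink's plate. Moves with about 3 N and stays where left. 40 mm wide, 12 mm thick, top about 80 mm over the bench before tightening.
- strap_knob (a point): Middle of the black upright round knob on the strap, 18 mm thick, 40 mm high (20 mm above and below this point); moves with the strap. Axes as the fixture's.
- toe: The sprung steel toe, a pin 16 mm thick under the strap's front end (10 mm further forward than the knob); its lower end hangs 8 mm below the strap. It yields upward on a spring of 4 N per mm. Origin at the strap's underside.
- handle (a joint): Ratchet handle, hinge about the vertical through hub, rad, -0.62 to 0.62 (the posts), growing clockwise from above. At value q the arm points 0.30 - q anticlockwise from the fixture's x. Clockwise it drives the screw; anticlockwise it clicks back and the screw stays. 18 teeth: up to 0.35 rad of a swing is lost before it bites. About 5 N at the grip to tighten, 2 N back; stays where left.
- handle_grip (a point): Point on the axis of the handle's black upright round grip, 22 mm thick, 110 mm from the hub's axis; the grip reaches 27 mm below this point, where the steel arm's top is, and 23 mm above it.
- hub (a point): On the ratchet head's axis, at the top of the 68 mm round head (116 mm over the bench). Axes as the fixture's.
- screw (a joint): Clamp screw in the ratchet head, its flush end with a black line seen on top, rad: grows clockwise as tightened, from 0 to a firm stop at 3.8; starts at 0 to 0.8. Each rad lowers the strap by 3 mm; with the heat sink home and the strap forward the toe touches at about 2.7. It turns only with the handle.
- mouse: White computer mouse, 105 x 60 x 30 mm; leave alone.
- screwdriver: Screwdriver lying on the bench; leave alone.
- mug: White mug, 90 mm high; leave alone.
- jar: Grey jar, 52 mm across, 70 mm high; leave alone.
- carton: Cardboard box, 90 x 60 x 45 mm; leave alone.
- lens_tube: Black stepped lens tube standing up, 52 mm across, 75 mm high; leave alone.
There are look-alikes about, which are no part of the job. What is shaped like the heatsink but brown is not meant.

How it is judged:
By the outcome, as a careful person would: the job done as asked, in the order asked, and still so for the second after the job is handed in, with the robot touching nothing.
It also fails if it takes over 72 s, if anything falls off the work surface, if the arm or the gripper's body presses on something with over 40 N, if the wrist force passes 120 N, or if a joint passes its speed limit or range.

ROBOT

A 6-joint arm with a two-finger parallel gripper is mounted at the origin on the work surface. World frame = base frame: x ahead of the robot, y to its left, z up, the work surface at z = 0. Lengths are in m, angles in rad, forces in N, time in s.
With the tool pointing down it reaches from about 0.275 to 0.75 m from the base axis. Payload 10.2 kg.
Tool frame: the origin (TCP) lies on the centre line of the jaws, within the pads' length; the fingertips stand 25 mm ahead of it and the grasp point (between the pads) lies 6 mm ahead of it; z points along the fingers, y is the direction in which the jaws open and shut (so a half turn about z gives the same grasp; the last joint's range is limited). The gripper opens to 85 mm and grips with 20 to 120 N. Pads are 22 mm wide; open, the fingers measure 114 mm over their backs; the gripper's body (76 mm by 85 mm) begins 54 mm behind the grasp point. The pads swing forward as they close: fully open they stand 13 mm farther back than shut.
Start: joints at [-1.565, 0.313, 1.498, -0, 1.331, -0.223], TCP at [0.119, -0.511, 0.225] pointing down, gripper open.
Joint ranges: [-2.94, 2.94], [-0.97, 2.17], [0.19, 2.56], [-1.23, 4.37], [0.02, 3.11], [-2.88, 2.88]. Speed limits (rad/s): [2.39, 2.39, 3.01, 3.14, 3.14, 3.14].

INTERFACE

Orientations are given as a unit quaternion [w, x, y, z].
In Python, from cell import env, grab_frame, camera_model, order, recognise gives the robot as it stands.
- The arm moves only by the tool servo_tool, never from a script. Its argument "commands" is text: rows parted by semicolons, each of 7 numbers parted by spaces: the finger opening in mm, from 0 to 85.4, then the shift along the tool's x, y, z in units of 30 mm (1.0 is 30 mm), then the turn, a rotation vector about the tool's x, y, z in units of 5 degrees (1.0 is 5 degrees). A call has 1 to 20 rows; each row shifts and turns the pose as measured when the row begins, along the tool's axes as they then stand; what a row does not reach is not made up. A row lasts 1/10 s, in which the tool goes at most 50 mm and 8.59 degrees, less where a joint would pass 70% of its speed; a pose out of reach is approached as far as the arm can. A call is refused whole if a number of a shift passes 1 or a number of a turn 1, either way. A call with a gripper value outside its range is refused whole. The fingers move at their own pace and stop on an object; "grip_force" is the grip in N (left out, the last holds). Time passes only in rows, so rows that do not move let the fingers close. It gives the time, the measured TCP pose, the force and the opening at its end, in the units of the state.
- env.sense(): the state, without advancing time (a new reading comes with each control period).
- grab_frame(name): name is "side" or "top" or "wrist"; returns (picture, depth): 384x512x3 uint8, red, green, blue; 384x512 float32, m along the optical axis (not along the pixel's ray), 0 where there is no reading.
- camera_model(name): a dict with "fx", "fy", "cx", "cy" (pixels), "R" (3x3) and "t" (3): a world point X has camera coordinates R X + t; the wrist camera has in their place "mount" (4x4, takes a point from camera to tool coordinates, whose origin is the TCP and whose axes are the flange's). Camera axes: x right, y down, z forward; pixel columns grow to the right and rows downward; lengths in m; the calibration is good to about 2 mm. A picture is of the moment at which its call begins: read the wrist's pose just before it. camera_model takes no time and is no camera call.
- order.hand_in(): hands the job in, once; it reports no verdict.
Trained networks look in the newest picture that a camera, given by its name, has taken for a name from the list of things; names that differ only in an ending like _2 or _b are one class to them, and where a whole thing is asked for, a point or a joint stands for the part that bears it (a point fixed in the world has none). Each returns a list of dicts, best first, with "conf" (0 to 1); they miss things now and then, are a little off and sometimes report something else, mostly with a low value. They report only what shows in the picture. A call takes as long as a camera call. They do not tell look-alikes from the thing itself.
- recognise(camera, label): "point" ([x, y, z] in m, in world coordinates, good to about 4 mm: the middle of the surface that is visible of it).
The state is a dict: "time_s": time; "qpos": joint angles; "qvel": joint speeds; "joint_efforts": joint torques, N m; "position": TCP position; "ee_rot": TCP orientation; "wrist_force": force on the tool from outside, world axes, zero at the start; "wrist_torque": the same for the moment, N m; "width": opening from 0.0 (shut) to 1.0 (fully open).
Only numpy, scipy, OpenCV 4.12 (cv2) and the standard library are available. Lean on these libraries where they do the work, as an engineer would, in place of code of your own. Each camera call takes 0.05 s, during which the arm holds its last target.

## Working session

There is one attempt and no reset: what is moved stays moved. The work goes in short steps, Python scripts to look and compute and a tool call to move; the robot and the scene stay as the last step left them, time stands still between calls to the robot, and variables do not carry over. Pictures are saved under pics/ and viewed, and the job is handed in when it is done.

Besides the shell and the picture viewer there is one more tool, called after "Call:" as name(argument=value, ...) on one line, values as JSON. servo_tool: Moves the arm, as the interface text tells. Its arguments: {"type":"object","properties":{"commands":{"type":"string"},"grip_force":{"type":"number"}},"required":["commands"]}

```bash
ls; mkdir -p pics; python3 - <<'E'
from cell import env, grab_frame, camera_model, order, recognise
import cv2, numpy as np
print(env.sense())
for n in ("side","top","wrist"):
    im,d=grab_frame(n); cv2.imwrite(f"pics/{n}0.png",im[:,:,::-1]); np.save(f"pics/{n}0.npy",d)
    m=camera_model(n); print(n,{k:np.round(v,4).tolist() for k,v in m.items()})
E
```

```text
pics
{'time_s': 0.0, 'qpos': array([-1.56538709e+00,  3.13471651e-01,  1.49847762e+00, -2.28152552e-05,
        1.33098848e+00, -2.23396419e-01]), 'qvel': array([-0.00092883,  0.00085525,  0.00080425,  0.00124271,  0.00118856,
       -0.00055444]), 'joint_efforts': array([ 4.55157738e-05, -4.12265217e+01, -2.59744781e+01, -2.02791716e-04,
        4.19409393e-03,  1.56622001e-06]), 'position': array([ 0.11906024, -0.51103566,  0.22440874]), 'ee_rot': array([-6.69765335e-04,  9.93462596e-01,  1.14156111e-01,  6.21450873e-05]), 'wrist_force': array([ 0.76979569, -0.52469549, -0.08682797]), 'wrist_torque': array([-0.04169244, -0.03879451, -0.00759118]), 'width': 1.0039579288344607}
side {'fx': 470.7986, 'fy': 470.7986, 'cx': 256.7043, 'cy': 190.156, 'R': [[-0.9096, -0.4153, -0.014], [-0.2509, 0.576, -0.778], [0.3312, -0.7041, -0.6281]], 't': [0.4834, 0.2277, 1.2124]}
top {'fx': 488.2206, 'fy': 488.2206, 'cx': 255.6324, 'cy': 188.7763, 'R': [[0.0098, -0.9999, 0.0053], [-0.9905, -0.0104, -0.1372], [0.1372, -0.0039, -0.9905]], 't': [-0.0352, 0.5317, 1.6452]}
wrist {'fx': 283.7853, 'fy': 283.7853, 'cx': 259.9678, 'cy': 192.7413, 'mount': [[-0.0001, -0.9551, -0.2963, 0.0755], [1.0, -0.0002, 0.0005, -0.0007], [-0.0005, -0.2963, 0.9551, -0.149], [0.0, 0.0, 0.0, 1.0]]}
```

View pics/top0.png

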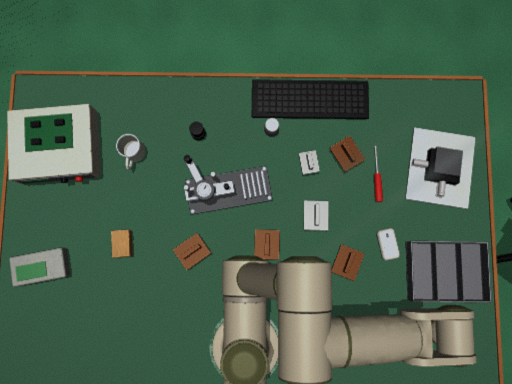

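View pics/side0.png

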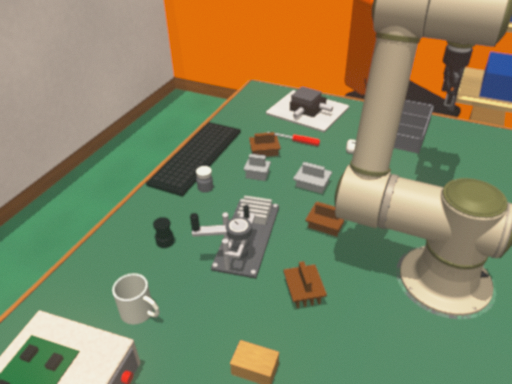

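View pics/wrist0.png

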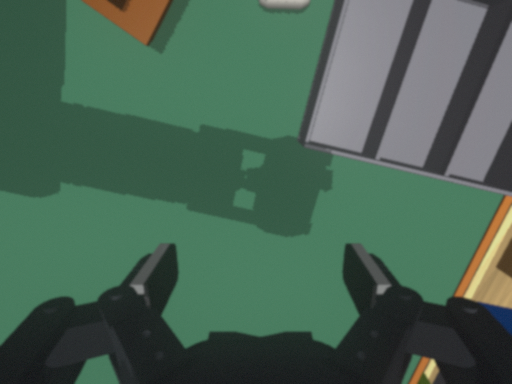

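Larger heat sink candidates in the top picture: silver (316,215), small silver (309,162), and browns at (347,154), (192,251), (267,244), (348,262). I choose the bare-aluminium one at (316,215). The fixture is at (228,188), with the comb to the right and the handle grip at (188,159). Next: close crops and measurements.

```bash
cat > h.py <<'E'
from cell import env, grab_frame, camera_model, order, recognise
import cv2, numpy as np
from scipy.spatial.transform import Rotation as Ro
def snap(n,tag):
    s=env.sense(); im,d=grab_frame(n); cv2.imwrite(f"pics/{tag}.png",im[:,:,::-1]); np.save(f"pics/{tag}.npy",d)
    return s,im,d
def Rq(q): return Ro.from_quat([q[1],q[2],q[3],q[0]]).as_matrix()
def cloud(n,d,s=None):
    m=camera_model(n); v,u=np.mgrid[0:384,0:512]
    P=np.stack([(u-m['cx'])/m['fx']*d,(v-m['cy'])/m['fy']*d,d],-1)
    if n=='wrist':
        M=np.array(m['mount']); P=P@M[:3,:3].T+M[:3,3]
        P=P@Rq(s['ee_rot']).T+s['position']
    else: P=(P-m['t'])@np.array(m['R'])
    P[d<=0]=np.nan
    return P
def crop(tag,x0,y0,x1,y1,k,out):
    im=cv2.imread(f"pics/{tag}.png")[y0:y1,x0:x1]
    cv2.imwrite(f"pics/{out}.png",cv2.resize(im,None,fx=k,fy=k,interpolation=cv2.INTER_CUBIC))
E
python3 - <<'E'
from h import *
crop("top0",170,130,350,250,4,"top0c")
crop("side0",150,130,350,280,4,"side0c")
d=np.load("pics/top0.npy"); P=cloud("top",d)
for u,v in [(316,215),(318,214),(309,162),(204,189),(188,159),(222,187),(258,185),(240,190),(186,182)]:
    print((u,v),np.round(P[v,u],3))
for l in ["heatsink","small_heatsink","fixture","strap_knob","handle_grip","hub","toe","strap","handle","screw"]:
    print(l,[(np.round(r['point'],3).tolist(),round(r['conf'],2)) for r in recognise("top",l)[:4]])
print(env.sense()['time_s'])
E
```

```text
(316, 215) [ 0.44  -0.231  0.083]
(318, 214) [ 0.443 -0.239  0.079]
(309, 162) [ 0.62  -0.209  0.079]
(204, 189) [0.518 0.139 0.119]
(188, 159) [0.61  0.19  0.155]
(222, 187) [0.531 0.084 0.076]
(258, 185) [ 0.544 -0.038  0.043]
(240, 190) [0.53  0.025 0.014]
(186, 182) [0.558 0.215 0.004]
heatsink [([0.662, -0.341, 0.041], 0.91), ([0.45, -0.232, 0.039], 0.72), ([0.316, 0.182, 0.043], 0.69), ([0.344, -0.072, 0.044], 0.66)]
small_heatsink [([0.627, -0.211, 0.04], 0.68), ([0.54, 0.163, 0.116], 0.33)]
fixture [([0.541, 0.163, 0.113], 0.7)]
strap_knob [([0.528, 0.092, 0.079], 0.54), ([0.556, -0.454, 0.025], 0.24)]
handle_grip [([0.54, 0.157, 0.121], 0.94)]
hub [([0.526, 0.079, 0.014], 0.61)]
toe [([0.555, -0.45, 0.025], 0.6)]
strap [([0.524, 0.086, 0.079], 0.52)]
handle [([0.539, 0.161, 0.114], 0.79)]
screw [([0.518, 0.145, 0.116], 0.6)]
0.65
```

View pics/top0c.png

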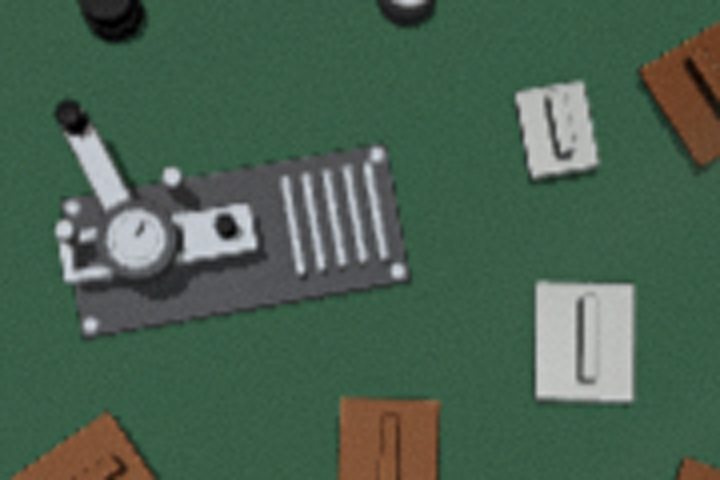

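View pics/side0c.png

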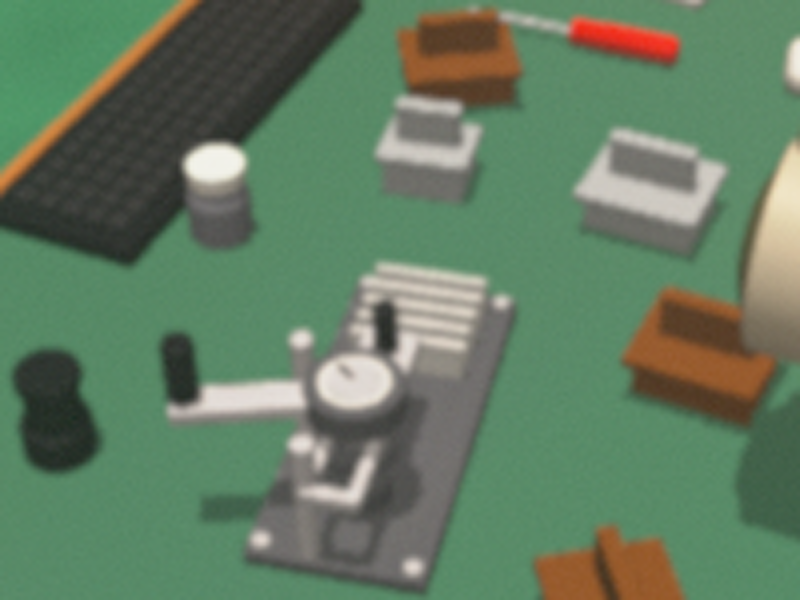

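Top picture: the silver 84x100 part is at crop (585,342), and its rib runs along the image vertical. The small silver one at (557,130) is clearly smaller, and the rest are brown, so the choice holds. Next I fit poses.

```bash
python3 - <<'E'
from h import *
d=np.load("pics/top0.npy"); P=cloud("top",d)
def rect(P,c,r,z0,z1):
    m=(np.hypot(P[...,0]-c[0],P[...,1]-c[1])<r)&(P[...,2]>z0)&(P[...,2]<z1)
    p=P[m]; rr=cv2.minAreaRect((p[:,:2]*1000).astype(np.float32)); return len(p),np.round(rr[0],1),np.round(rr[1],1),round(rr[2],2),np.round(np.median(p[:,2]),4)
for n in ("top","side"):
    P=cloud(n,np.load(f"pics/{n}0.npy"))
    print(n)
    print("plate",rect(P,(.45,-.232),.08,.03,.05))
    print("rib",rect(P,(.45,-.232),.06,.065,.09))
    print("base",rect(P,(.535,.06),.2,.008,.017))
    print("comb",rect(P,(.544,-.02),.06,.035,.05))
    print("hub",rect(P,(.518,.14),.05,.108,.124))
    print("grip",rect(P,(.61,.19),.03,.14,.17))
    print("knob",rect(P,(.528,.077),.03,.09,.14))
    print("strap",rect(P,(.528,.077),.06,.07,.084))
E
```

```text
top
plate (582, array([ 444.9, -235.5]), array([ 80.5, 100.4]), 89.61, np.float64(0.04))
rib (103, array([ 444., -236.]), array([15. , 67.5]), 89.45, np.float64(0.0762))
base (1584, array([534.8,  59.5]), array([379.1, 379.5]), 19.94, np.float64(0.0119))
comb (202, array([549.1, -20.5]), array([82.3, 78.3]), 11.45, np.float64(0.0416))
hub (343, array([525.4, 141.6]), array([63. , 79.8]), 89.36, np.float64(0.1153))
grip (39, array([614.6, 194. ]), array([20. , 18.7]), 47.6, np.float64(0.1577))
knob (26, array([531.3,  67.9]), array([13.2, 15.9]), 89.08, np.float64(0.117))
strap (190, array([537.9,  81.4]), array([63.9, 68.1]), 4.79, np.float64(0.0769))
side
plate (415, array([ 443.5, -231.6]), array([102. ,  89.9]), 0.32, np.float64(0.039))
rib (113, array([ 442.9, -232.7]), array([18.9, 71.4]), 88.23, np.float64(0.0737))
base (1552, array([470.1,  58.5]), array([247.6, 293.1]), 10.3, np.float64(0.0114))
comb (330, array([547.5, -19.4]), array([83.2, 84.3]), 10.29, np.float64(0.0398))
hub (447, array([522.9, 143.2]), array([80.5, 72. ]), 0.14, np.float64(0.1154))
grip (85, array([613.4, 196.9]), array([21.9, 22.4]), 82.16, np.float64(0.1556))
knob (63, array([530.7,  71. ]), array([14.2, 18.9]), 24.09, np.float64(0.109))
strap (70, array([544.9,  79.9]), array([79.6, 51.5]), 27.33, np.float64(0.0772))
```

Call:
servo_tool(commands="85 0.8 -0.5 0 0 0 1; 85 0.8 -0.6 0 0 0 1; 85 0.8 -0.7 0 0 0 0.6; 85 0.8 -0.7 0 0 0 0; 85 0.8 -0.7 0 0 0 0; 85 0.8 -0.7 0 0 0 0; 85 0.8 -0.7 0 0 0 0; 85 0.8 -0.7 0 0 0 0; 85 0.8 -0.7 0 0 0 0; 85 0.8 -0.7 0 0 0 0; 85 0.8 -0.7 0 0 0 0; 85 0.8 -0.7 0 0 0 0; 85 0 0 0 0 0 0", grip_force=40)

```text
time_s: 1.95
position: [0.4108, -0.2511, 0.2253]
ee_rot: [0.001, 1.0, -0.006, 0.001]
wrist_force: [-0.1, -1.2, 0.7]
width: 0.996
```

```bash
python3 - <<'E'
from h import *
s,im,d=snap("wrist","w1"); P=cloud("wrist",d,s)
np.save("pics/w1P.npy",P)
print(s['position'],s['time_s'])
def rect(P,c,r,z0,z1):
    m=(np.hypot(P[...,0]-c[0],P[...,1]-c[1])<r)&(P[...,2]>z0)&(P[...,2]<z1)
    p=P[m]; rr=cv2.minAreaRect((p[:,:2]*1000).astype(np.float32)); return len(p),np.round(rr[0],1),np.round(rr[1],1),round(rr[2],2),np.round(np.median(p[:,2]),4), (np.percentile(p[:,:2],[1,99],axis=0)*1000).round(1).tolist()
print("plate",rect(P,(.445,-.235),.08,.03,.05))
print("rib",rect(P,(.445,-.235),.06,.07,.09))
E
```

```text
[ 0.41078314 -0.25112945  0.2253109 ] 1.95
plate (5220, array([ 444.4, -234. ]), array([84.1, 99. ]), 89.36, np.float64(0.0399), [[395.6, -275.2], [493.6, -192.9]])
rib (902, array([ 443.9, -234. ]), array([13.8, 69.4]), 88.84, np.float64(0.0759), [[409.6, -241.4], [478.5, -227.2]])
```

View pics/w1.png

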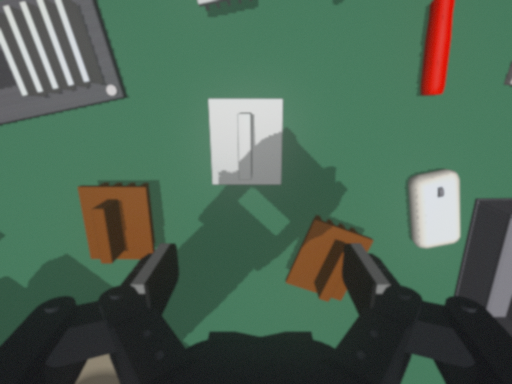

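The wrist view shows the silver heat sink at (245,142): measured plate 84x99 at z 0.040, rib 14x69 at z 0.076. It matches the description, with centre (0.4442, -0.2340) and yaw about -0.8°.

Call:
servo_tool(commands="45 0.55 -0.28 0.3 0 0 0; 45 0.55 -0.28 0.7 0 0 0; 45 0 0 0.9 0 0 0; 45 0 0 0.9 0 0 0; 45 0 0 0.9 0 0 0; 45 0 0 0.5 0 0 0; 45 0 0 0.3 0 0 0; 45 0 0 0 0 0 0")

```text
time_s: 2.8
position: [0.4408, -0.242, 0.0866]
ee_rot: [0.003, 1.0, -0.009, 0.001]
wrist_force: [0.7, -0.2, 0.8]
width: 0.528
```

Call:
servo_tool(commands="45 0.1 -0.27 0 0 0 0; 45 0.05 -0.03 0.2 0 0 0; 45 0 0 0.2 0 0 0; 45 0 0 0 0 0 0")

```text
time_s: 3.2
position: [0.4466, -0.2337, 0.076]
ee_rot: [0.005, 1.0, -0.009, 0.003]
wrist_force: [-0.5, -0.1, -0.3]
width: 0.524
```

```bash
cat >> h.py <<'E'
def todo(pos,yaw_deg,tilt=0):
    s=env.sense(); R=Rq(s['ee_rot']); c,sn=np.cos(np.radians(yaw_deg)),np.sin(np.radians(yaw_deg))
    T=np.array([[c,sn,0],[sn,-c,0],[0,0,-1.]])
    rv=Ro.from_matrix(R.T@T).as_rotvec()
    print("t",round(s['time_s'],2),"pos",np.round(s['position'],4),"F",np.round(s['wrist_force'],1),"w",round(s['width']*85.4,1))
    print("shift units (tool now)",np.round(R.T@(np.array(pos)-s['position'])/.03,2),"turn units",np.round(np.degrees(rv)/5,2),"shift along TARGET axes",np.round(T.T@(np.array(pos)-s['position'])/.03,2))
E
python3 -c "
from h import *
todo([.4442,-.234,.073],-0.8)"
```

```text
t 3.2 pos [ 0.4466 -0.2337  0.076 ] F [-0.5 -0.1 -0.3] w 44.8
shift units (tool now) [-0.08  0.01  0.1 ] turn units [ 0.11 -0.07 -0.05] shift along TARGET axes [-0.08  0.01  0.1 ]
```

Close. I'll correct the rest and grip.

Call:
servo_tool(commands="45 -0.08 0 0.1 0.11 -0.07 -0.05; 45 0 0 0 0 0 0; 0 0 0 0 0 0 0; 0 0 0 0 0 0 0; 0 0 0 0 0 0 0; 0 0 0 0 0 0 0; 0 0 0 0 0 0 0", grip_force=60)

```text
time_s: 3.9
position: [0.4443, -0.2342, 0.0734]
ee_rot: [-0.0, 1.0, -0.007, 0.0]
wrist_force: [-0.4, -0.2, 0.2]
width: 0.001
```

```bash
python3 -c "
from h import *
todo([.4442,-.234,.073],-0.8)"
```

```text
t 3.9 pos [ 0.4443 -0.2342  0.0734] F [-0.4 -0.2  0.2] w 0.1
shift units (tool now) [-0.   -0.01  0.01] turn units [-0. -0.  0.] shift along TARGET axes [-0.   -0.01  0.01]
```

Width is 0, so the rib may not be between the pads. I'll look.

```bash
python3 - <<'E'
from h import *
s,im,d=snap("wrist","w2"); s,im,d=snap("side","s2")
crop("s2",220,110,420,260,4,"s2c")
E
```

```text
(no output)
```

View pics/w2.png

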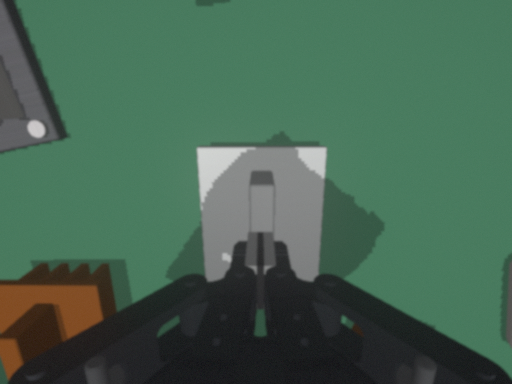

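View pics/s2c.png

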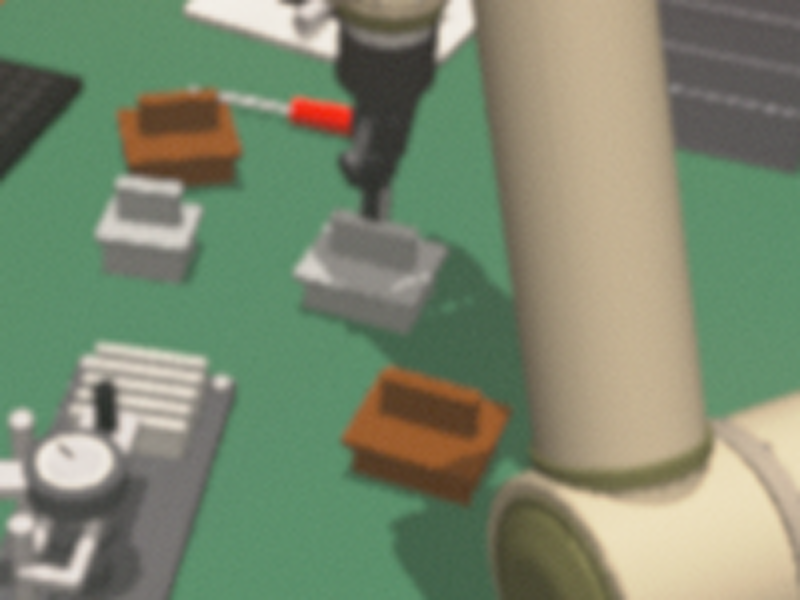

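```bash
python3 - <<'E'
from h import *
s=env.sense()
P=cloud("wrist",np.load("pics/w2.npy"),s)
for v in range(150,300,10): print(v,[np.round(P[v,u],3).tolist() for u in (240,256,268)])
P2=cloud("side",np.load("pics/s2.npy"))
# crop(375,215)->(313.7,163.7)
for v in range(150,182,3): print(v,[np.round(P2[v,u],3).tolist() for u in (308,313,318)])
E
```

```text
150 [[0.492, -0.221, 0.039], [0.492, -0.232, 0.04], [0.492, -0.239, 0.041]]
160 [[0.485, -0.221, 0.039], [0.485, -0.232, 0.039], [0.485, -0.239, 0.04]]
170 [[0.479, -0.221, 0.04], [0.479, -0.231, 0.041], [0.479, -0.239, 0.042]]
180 [[0.472, -0.221, 0.041], [0.479, -0.232, 0.066], [0.479, -0.239, 0.068]]
190 [[0.465, -0.22, 0.04], [0.476, -0.232, 0.076], [0.476, -0.238, 0.076]]
200 [[0.458, -0.22, 0.04], [0.47, -0.232, 0.076], [0.47, -0.238, 0.076]]
210 [[0.451, -0.22, 0.041], [0.464, -0.232, 0.075], [0.464, -0.238, 0.076]]
220 [[0.444, -0.22, 0.041], [0.458, -0.232, 0.075], [0.458, -0.238, 0.075]]
230 [[0.436, -0.22, 0.041], [0.452, -0.231, 0.076], [0.452, -0.238, 0.075]]
240 [[0.427, -0.219, 0.039], [0.455, -0.232, 0.094], [0.455, -0.238, 0.094]]
250 [[0.451, -0.224, 0.096], [0.455, -0.232, 0.104], [0.455, -0.237, 0.104]]
260 [[0.451, -0.224, 0.107], [0.455, -0.232, 0.113], [0.455, -0.237, 0.113]]
270 [[0.458, -0.226, 0.125], [nan, nan, nan], [0.456, -0.237, 0.122]]
280 [[0.455, -0.226, 0.128], [0.448, -0.232, 0.117], [0.456, -0.237, 0.129]]
290 [[0.456, -0.227, 0.136], [0.443, -0.2
[... 176 characters left out ...]
.238, 0.124]]
156 [[0.451, -0.201, 0.131], [0.432, -0.19, 0.143], [0.476, -0.395, 0.001]]
159 [[0.504, -0.372, -0.006], [0.441, -0.222, 0.109], [0.47, -0.377, 0.001]]
162 [[0.496, -0.347, 0.001], [0.44, -0.221, 0.099], [0.465, -0.364, -0.002]]
165 [[0.459, -0.232, 0.074], [0.441, -0.227, 0.083], [0.458, -0.342, 0.002]]
168 [[0.457, -0.227, 0.067], [0.44, -0.226, 0.072], [0.425, -0.229, 0.075]]
171 [[0.456, -0.227, 0.055], [0.44, -0.229, 0.059], [0.423, -0.225, 0.067]]
174 [[0.456, -0.228, 0.043], [0.439, -0.228, 0.048], [0.423, -0.23, 0.051]]
177 [[0.451, -0.217, 0.04], [0.438, -0.225, 0.038], [0.422, -0.228, 0.041]]
180 [[0.446, -0.202, 0.04], [0.433, -0.211, 0.038], [0.418, -0.217, 0.038]]
```

```bash
python3 - <<'E'
from h import *
M=np.array(camera_model("wrist")['mount']);m=camera_model("wrist")
for tag,cols in (("w1",(150,160,170,350,360,370)),("w2",(250,256,264,270))):
    d=np.load(f"pics/{tag}.npy")
    for v in range(225,300,6):
        r=[]
        for u in cols:
            z=d[v,u]; p=np.array([(u-m['cx'])/m['fx']*z,(v-m['cy'])/m['fy']*z,z]); r.append(np.round((M[:3,:3]@p+M[:3,3])*1000).astype(int).tolist() if z>0 else None)
        print(tag,v,r)
E
python3 - <<'E'
import sys; sys.path.insert(0,'.')
import os; os.chdir('.')
from h import *
crop("w2",180,150,340,300,5,"w2c")
E
```

```text
w1 225 [[-73, -142, 188], [-89, -144, 226], [-89, -129, 224], [-89, 128, 225], [-89, 143, 225], [-89, 157, 226]]
w1 231 [[-80, -142, 186], [-98, -144, 225], [-99, -130, 226], [-81, 117, 189], [-99, 144, 226], [-99, 158, 226]]
w1 237 [[-88, -143, 185], [-108, -145, 225], [-108, -131, 226], [-89, 116, 186], [-89, 129, 186], [-92, 145, 193]]
w1 243 [[-97, -144, 184], [11, -49, -24], [10, -45, -23], [11, 43, -24], [-97, 130, 184], [-98, 144, 187]]
w1 249 [[-105, -144, 184], [10, -48, -29], [10, -43, -29], [11, 42, -30], [10, 47, -29], [-127, 161, 225]]
w1 255 [[7, -53, -28], [11, -45, -36], [7, -43, -28], [8, 42, -30], [11, 44, -36], [7, 52, -28]]
w1 261 [[11, -48, -40], [11, -44, -41], [4, -44, -29], [5, 42, -30], [11, 43, -41], [11, 47, -40]]
w1 267 [[10, -47, -45], [9, -43, -42], [2, -43, -31], [3, 41, -33], [10, 42, -43], [11, 45, -45]]
w1 273 [[11, -44, -50], [7, -43, -43], [-1, -43, -32], [0, 42, -33], [7, 42, -43], [11, 44, -50]]
w1 279 [[11, -43, -54], [4, -43, -44], [-4, -43, -32], [-2, 41, -34], [5, 42, -45], [10, 42, -53]]
w1 285 [[8, -43, -54], [2, -43, -46], [-6, -43, -33], 
[... 380 characters left out ...]
 -17], [10, -3, -16], [11, 2, -17], [11, 5, -17]]
w2 243 [[10, -5, -23], [11, -3, -23], [11, 1, -24], [11, 4, -24]]
w2 249 [[11, -5, -30], [10, -2, -29], [10, 1, -29], [11, 4, -30]]
w2 255 [[11, -5, -35], [11, -2, -36], [11, 1, -36], [10, 4, -35]]
w2 261 [[11, -5, -41], [11, -2, -41], [11, 1, -41], [10, 4, -39]]
w2 267 [[11, -5, -46], [9, -2, -43], [10, 1, -44], [12, 4, -47]]
w2 273 [[12, -5, -51], [7, -2, -43], [7, 1, -45], [12, 3, -52]]
w2 279 [[12, -4, -55], [4, -2, -44], [6, 1, -47], [11, 3, -54]]
w2 285 [[12, -4, -60], [2, -2, -45], [7, 1, -52], [12, 3, -59]]
w2 291 [[11, -4, -62], [-3, -2, -43], [4, 1, -52], [11, 3, -62]]
w2 297 [[11, -4, -65], [-5, -2, -44], [1, 1, -52], [11, 3, -65]]
```

View pics/w2c.png

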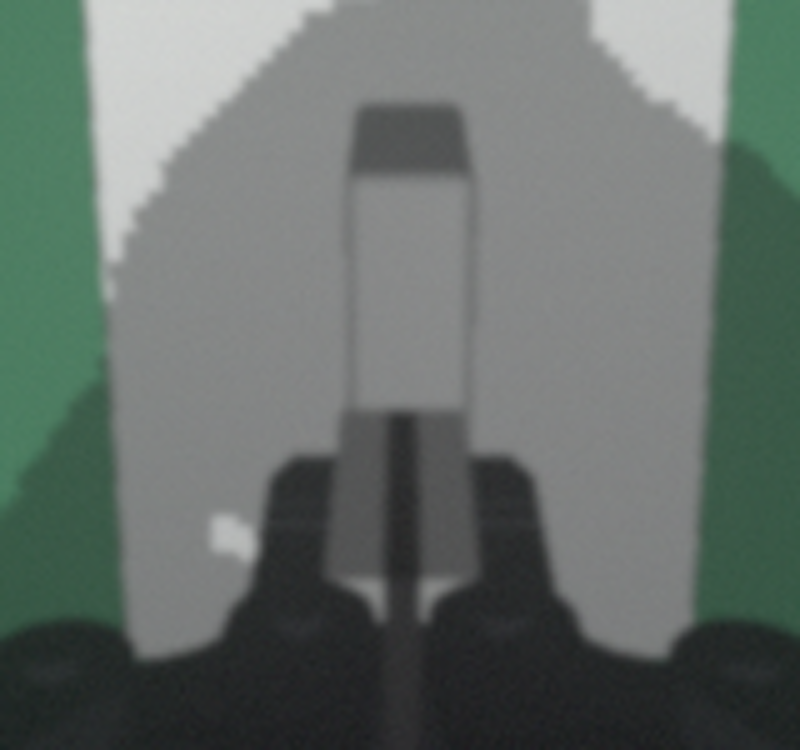

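The depth data shows the fingertips about 36 mm further back than described: closed tips at tool z ≈ -11 mm instead of +25. The jaws closed above the rib, which the side view confirms (tip z ≈ 0.083). The camera heights of plate and rib agree with the reported TCP, so I'll use the measured tip offset: open, go down 38 mm, and grip.

Call:
servo_tool(commands="45 0 0 -0.2 0 0 0; 45 0 0 0 0 0 0; 45 0 0 0 0 0 0; 45 0 0 0.4 0 0 0; 45 0 0 0.4 0 0 0; 45 0 0 0.3 0 0 0; 45 0 0 0.2 0 0 0; 45 0 0 0 0 0 0")

```text
time_s: 4.8
position: [0.4437, -0.2336, 0.0365]
ee_rot: [-0.001, 1.0, -0.007, -0.001]
wrist_force: [-0.7, -0.5, -0.1]
width: 0.527
```

```bash
python3 - <<'E'
from h import *
todo([.4442,-.234,.036],-0.8)
s,im,d=snap("wrist","w3")
crop("w3",130,150,390,345,3,"w3c")
E
```

```text
t 4.8 pos [ 0.4437 -0.2336  0.0365] F [-0.7 -0.5 -0.1] w 45.0
shift units (tool now) [0.02 0.01 0.02] turn units [-0.02  0.02  0.  ] shift along TARGET axes [0.02 0.01 0.02]
```

View pics/w3c.png

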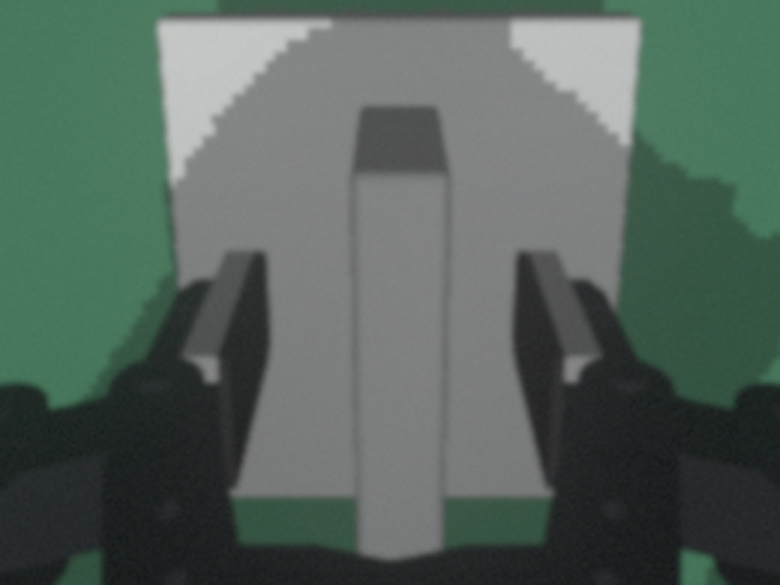

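The rib is now between the pads, centred. Closing.

Call:
servo_tool(commands="0 0 0 0 0 0 0; 0 0 0 0 0 0 0; 0 0 0 0 0 0 0; 0 0 0 0 0 0 0; 0 0 0 0 0 0 0; 0 0 0 0 0 0 0", grip_force=70)

```text
time_s: 5.45
position: [0.4441, -0.2339, 0.0373]
ee_rot: [-0.0, 1.0, -0.007, -0.0]
wrist_force: [-0.3, -0.3, -2.5]
width: 0.155
```

Call:
servo_tool(commands="0 0 0 -0.3 0 0 0; 0 0 0 -0.6 0 0 0; 0 0 0 -0.8 0 0 0; 0 0 0 -0.8 0 0 0; 0 0 0 -0.8 0 0 0; 0 0 -0.5 -0.8 0 0 0; 0 0 -0.7 -0.5 0 0 -0.5; 0 0 -0.8 0 0 0 -0.6; 0 0 -0.8 0 0 0 -0.6; 0 0 -0.8 0 0 0 -0.5; 0 0 -0.5 0 0 0 0; 0 0 0 0 0 0 0; 0 0 0 0 0 0 0")

```text
time_s: 6.75
position: [0.4338, -0.1063, 0.1872]
ee_rot: [-0.001, 0.996, 0.091, 0.0]
wrist_force: [0.4, -0.0, -4.1]
width: 0.152
```

```bash
python3 - <<'E'
from h import *
todo([.548,-.020,.15],10)
s,im,d=snap("wrist","w4"); P=cloud("wrist",d,s); np.save("pics/w4P.npy",P)
M=Rq(s['ee_rot']); 
def rect(P,c,r,z0,z1):
    m=(np.hypot(P[...,0]-c[0],P[...,1]-c[1])<r)&(P[...,2]>z0)&(P[...,2]<z1)
    p=P[m]; rr=cv2.minAreaRect((p[:,:2]*1000).astype(np.float32)); return len(p),np.round(rr[0],1),np.round(rr[1],1),round(rr[2],2),np.round(np.median(p[:,2]),4), (np.percentile(p[:,:2],[1,99],axis=0)*1000).round(1).tolist()
print("comb",rect(P,(.548,-.02),.065,.038,.046))
print("base",rect(P,(.53,.06),.2,.008,.016))
E
```

```text
t 6.75 pos [ 0.4338 -0.1063  0.1872] F [ 0.4 -0.  -4.1] w 13.0
shift units (tool now) [ 4.26 -2.14  1.25] turn units [-0.01 -0.01  0.09] shift along TARGET axes [ 4.25 -2.17  1.24]
comb (3406, array([546.2, -19.1]), array([80. , 78.3]), 10.73, np.float64(0.0419), [[504.0, -62.0], [587.9, 23.6]])
base (16975, array([483.5,  54.3]), array([194.9, 281.5]), 10.71, np.float64(0.0119), [[454.0, -77.8], [596.2, 182.5]])
```

View pics/w4.png

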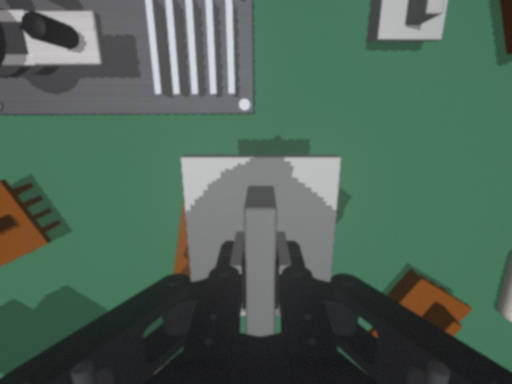

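Call:
servo_tool(commands="0 0.7 -0.2 0 0 0 0; 0 0.9 -0.2 0 0 0 0; 0 0.5 0 0 0 0 0.05; 0 0 0 0 0 0 0; 0 0 0 0 0 0 0")

```text
time_s: 7.3
position: [0.4957, -0.0867, 0.1865]
ee_rot: [-0.0, 0.996, 0.085, -0.0]
wrist_force: [0.5, 0.2, -3.7]
width: 0.156
```

```bash
cat > fit.py <<'E'
from h import *
from scipy.optimize import least_squares
def combfit(P,c=(.548,-.02),yaw=10.3):
    m=(np.hypot(P[...,0]-c[0],P[...,1]-c[1])<.075)&(P[...,2]>.037)&(P[...,2]<.047)
    p=P[m][:,:2]*1000
    def loc(q,a):
        t=np.radians(a[2]); R=np.array([[np.cos(t),np.sin(t)],[-np.sin(t),np.cos(t)]]); return (q-a[:2])@R.T
    a=np.array([c[0]*1e3,c[1]*1e3,yaw])
    # coverage fit: outside-distance to the 5-fin pattern
    def res(a):
        l=loc(p,a); k=np.clip(np.round(l[:,1]/18),-2,2); dy=l[:,1]-18*k
        ey=np.sign(dy)*np.maximum(abs(dy)-2.0,0); ex=np.maximum(abs(l[:,0])-41,0)*np.sign(l[:,0])
        return np.r_[ey,ex]
    r=least_squares(res,a,loss='soft_l1'); a=r.x; l=loc(p,a)
    print("comb fit",np.round(a,2),"n",len(p),"rms",np.sqrt((r.fun**2).mean()).round(2),"x range",np.percentile(l[:,0],[.5,99.5]).round(1),"y range",np.percentile(l[:,1],[.5,99.5]).round(1))
    for k in range(-2,3):
        s=abs(l[:,1]-18*k)<6
        if s.sum()>20: print(k,s.sum(),"mean dy",(l[s,1]-18*k).mean().round(2),"xr",np.percentile(l[s,0],[1,99]).round(1),"slope deg",np.degrees(np.polyfit(l[s,0],l[s,1],1)[0]).round(2))
    return a
def held(P,s):
    # plate / rib of held heat sink, tool axes in mm
    R=Rq(s['ee_rot']); T=(P-s['position'])@R*1000
    return T
E
python3 - <<'E'
from fit import *
todo([.548,-.020,.15],10)
s,im,d=snap("wrist","w5"); P=cloud("wrist",d,s); a=combfit(P)
T=held(P,s)
m=(abs(T[...,2]-(-3))<4)&(abs(T[...,1])<60)&(abs(T[...,0])<80)   # plate z: tcp .0373, plate .040 -> -2.7
p=T[m]; print("plate n",len(p),"z",np.median(p[:,2]),"x,y pct",np.percentile(p[:,:2],[1,99],axis=0).round(1).tolist())
rw=[(y,p[abs(p[:,1]-y)<2][:,0].max().round(1)) for y in range(-38,40,8) if (abs(p[:,1]-y)<2).any()]; print("front edge",rw)
m=(abs(T[...,2]-(-39))<4)&(abs(T[...,1])<10)&(T[...,0]>0)&(T[...,0]<60); p=T[m]; print("rib",len(p),p[:,0].max(),p[:,1].min(),p[:,1].max())
E
```

```text
t 7.3 pos [ 0.4957 -0.0867  0.1865] F [ 0.5  0.2 -3.7] w 13.3
shift units (tool now) [ 2.1  -1.9   1.22] turn units [-0.01  0.01 -0.05] shift along TARGET axes [ 2.1  -1.89  1.22]
comb fit [548.69 -18.99  10.58] n 2857 rms 0.32 x range [-40.   41.2] y range [-38.6  39.2]
-2 514 mean dy 0.24 xr [-36.5  40.8] slope deg -0.05
-1 542 mean dy 0.06 xr [-36.4  41.2] slope deg -0.03
0 556 mean dy -0.02 xr [-35.3  40.7] slope deg 0.04
1 591 mean dy -0.16 xr [-35.9  40.8] slope deg 0.01
2 654 mean dy -0.26 xr [-41.4  40.8] slope deg -0.04
plate n 13368 z -2.7740429347445916 x,y pct [[-22.4, -41.8], [49.9, 40.5]]
front edge [(-38, np.float64(50.0)), (-30, np.float64(50.0)), (-22, np.float64(50.0)), (-14, np.float64(50.0)), (-6, np.float64(50.0)), (2, np.float64(50.2)), (10, np.float64(50.0)), (18, np.float64(50.1)), (26, np.float64(50.1)), (34, np.float64(50.1))]
rib 2581 35.32828002345058 -9.955553493079083 9.961304191185333
```

View pics/w5.png

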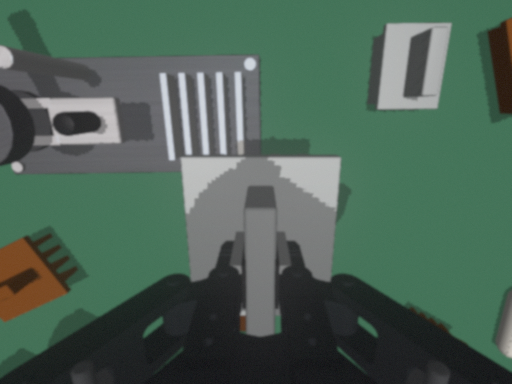

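The held heat sink is centred on the TCP (front edge at +50.0, level). The comb fit gives centre (0.5486, -0.0192) and yaw 10.6°, and the corrected top camera agrees. Going above it.

```bash
python3 - <<'E'
from h import *
todo([.5486,-.0194,.105],10.6)
E
```

```text
t 7.35 pos [ 0.4956 -0.0868  0.1866] F [ 0.  -0.8 -4.1] w 13.3
shift units (tool now) [ 2.12 -1.92  2.72] turn units [-0.01  0.01 -0.17] shift along TARGET axes [ 2.15 -1.88  2.72]
```

Call:
servo_tool(commands="0 0.3 -0.3 0 0 0 -0.17; 0 0.5 -0.45 0 0 0 0; 0 0.5 -0.45 0 0 0 0; 0 0.4 -0.35 0.3 0 0 0; 0 0.3 -0.25 0.5 0 0 0; 0 0.1 -0.1 0.6 0 0 0; 0 0 0 0.6 0 0 0; 0 0 0 0.4 0 0 0; 0 0 0 0.1 0 0 0; 0 0 0 0 0 0 0")

```text
time_s: 8.35
position: [0.5479, -0.0157, 0.1073]
ee_rot: [-0.001, 0.996, 0.092, -0.001]
wrist_force: [-0.7, 0.2, -3.8]
width: 0.151
```

```bash
python3 - <<'E'
from fit import *
todo([.5486,-.0194,.105],10.6)
s,im,d=snap("side","s6"); crop("s6",170,100,350,270,4,"s6c")
E
```

```text
t 8.35 pos [ 0.5479 -0.0157  0.1073] F [-0.7  0.2 -3.8] w 12.9
shift units (tool now) [-0.    0.13  0.08] turn units [-0.01  0.01 -0.01] shift along TARGET axes [-0.    0.13  0.08]
```

View pics/s6c.png

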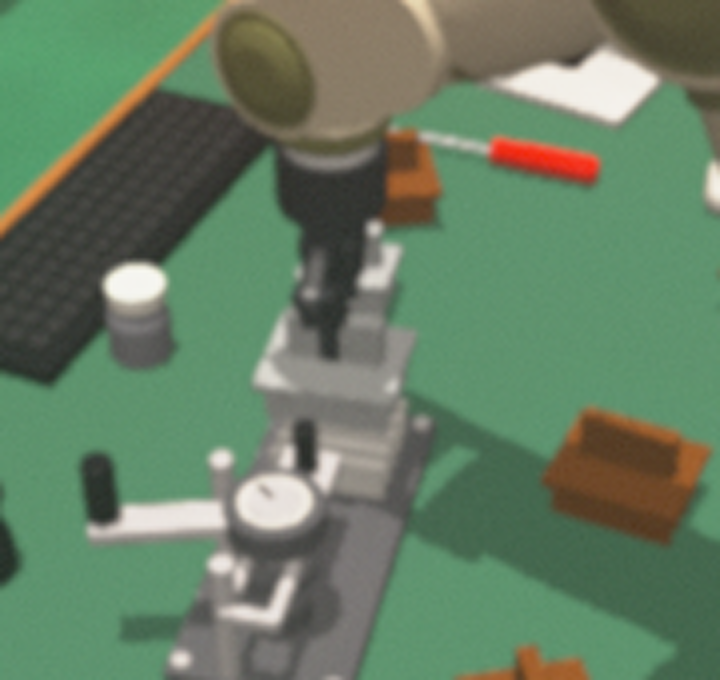

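Call:
servo_tool(commands="0 0 0.13 0 -0.01 0.01 -0.01; 0 0 0 0.3 0 0 0; 0 0 0 0.3 0 0 0; 0 0 0 0.1 0 0 0; 0 0 0 0 0 0 0")

```text
time_s: 8.9
position: [0.5497, -0.0206, 0.0866]
ee_rot: [0.001, 0.996, 0.092, 0.002]
wrist_force: [0.5, 0.3, -3.0]
width: 0.154
```

```bash
python3 - <<'E'
from fit import *
todo([.5486,-.0194,.049],10.6)
s,im,d=snap("wrist","w7"); P=cloud("wrist",d,s); T=held(P,s); 
m=(abs(T[...,2]-(-3))<4)&(abs(T[...,1])<60)&(abs(T[...,0])<80)
p=T[m]; print("plate n",len(p),"z",np.median(p[:,2]),"x,y pct",np.percentile(p[:,:2],[.5,99.5],axis=0).round(1).tolist())
s,im,d=snap("side","s7"); crop("s7",200,150,320,250,6,"s7c")
E
```

```text
t 8.9 pos [ 0.5497 -0.0206  0.0866] F [ 0.5  0.3 -3. ] w 13.2
shift units (tool now) [-0.03 -0.05  1.25] turn units [ 0.02 -0.04 -0.01] shift along TARGET axes [-0.03 -0.05  1.25]
plate n 13324 z -2.7635088603091567 x,y pct [[-24.2, -42.2], [50.0, 40.8]]
```

View pics/s7c.png

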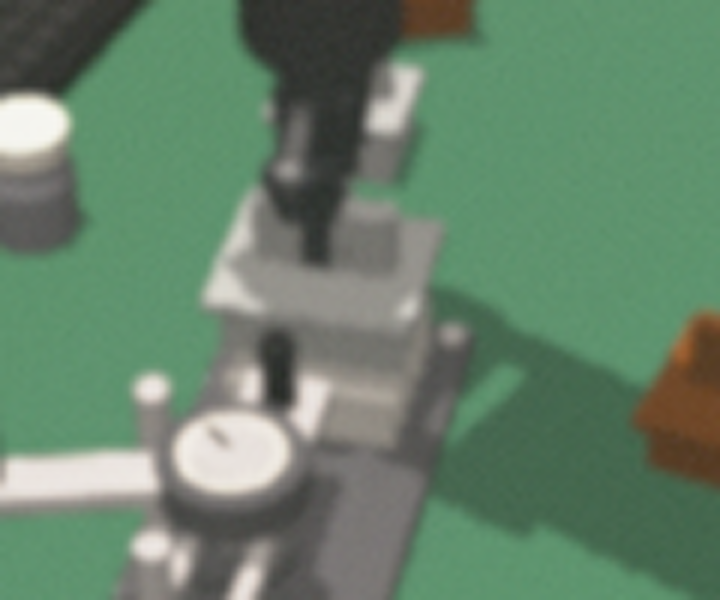

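View pics/w7.png

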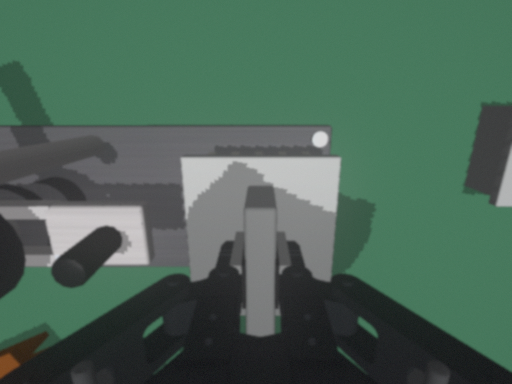

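```bash
python3 - <<'E'
from fit import *
s=env.sense(); P=cloud("wrist",np.load("pics/w7.npy"),s)
m=(P[...,2]>.009)&(P[...,2]<.0155)
c,sn=np.cos(np.radians(10.6)),np.sin(np.radians(10.6))
q=(P-np.array([.5486,-.0192,0]))*1000
fx=q[...,0]*c+q[...,1]*sn; fy=-q[...,0]*sn+q[...,1]*c
for y in range(-54,60,12):
    k=m&(abs(fy-y)<4); 
    if k.sum()>5: print("fy",y,"max fx",np.percentile(fx[k],99).round(1))
for x in range(42,62,4):
    k=m&(abs(fx-x)<2)
    if k.sum()>5: print("fx",x,"min fy",np.percentile(fy[k],1).round(1))
E
```

```text
fy -54 max fx 61.8
fy -42 max fx 61.7
fy -30 max fx 61.8
fy -18 max fx 61.8
fy -6 max fx 61.8
fy 6 max fx 61.8
fy 18 max fx 61.8
fy 30 max fx 61.8
fy 42 max fx 61.8
fy 54 max fx 61.8
fx 42 min fy -177.4
fx 46 min fy -177.3
fx 50 min fy -177.4
fx 54 min fy -177.1
fx 58 min fy -177.2
```

```bash
python3 - <<'E'
from fit import *
s=env.sense(); P=cloud("wrist",np.load("pics/w7.npy"),s)
m=(P[...,2]>.009)&(P[...,2]<.0155)
c,sn=np.cos(np.radians(10.6)),np.sin(np.radians(10.6))
q=(P-np.array([.5486,-.0192,0]))*1000
fx=q[...,0]*c+q[...,1]*sn; fy=-q[...,0]*sn+q[...,1]*c
m&=fy>-80
for x in range(42,62,4):
    k=m&(abs(fx-x)<2)
    if k.sum()>5: print("fx",x,"min fy",np.percentile(fy[k],1).round(1),fy[k].min())
todo([.5486,-.0194,.049],10.6)
E
```

```text
fx 42 min fy -54.2 -56.23954479171958
fx 46 min fy -53.8 -56.70162982864813
fx 50 min fy -54.2 -56.5519802404107
fx 54 min fy -53.3 -55.88942197805538
fx 58 min fy -53.3 -56.51936666504076
t 9.0 pos [ 0.5499 -0.0206  0.0871] F [ 0.2 -0.8 -3.3] w 13.0
shift units (tool now) [-0.04 -0.05  1.27] turn units [ 0.02 -0.05 -0.01] shift along TARGET axes [-0.04 -0.05  1.27]
```

The base edges confirm the seat to within 0.5 mm. Lowering slowly.

Call:
servo_tool(commands="0 -0.04 -0.05 0 0.02 -0.05 -0.01; 0 0 0 0.12 0 0 0; 0 0 0 0.12 0 0 0; 0 0 0 0.12 0 0 0; 0 0 0 0.1 0 0 0; 0 0 0 0 0 0 0")

```text
time_s: 9.6
position: [0.5486, -0.0192, 0.0726]
ee_rot: [0.0, 0.996, 0.093, 0.0]
wrist_force: [0.4, -0.0, -3.9]
width: 0.151
```

```bash
python3 -c "
from h import *
todo([.5486,-.0194,.049],10.6)"
```

```text
t 9.6 pos [ 0.5486 -0.0192  0.0726] F [ 0.4 -0.  -3.9] w 12.9
shift units (tool now) [-0.    0.01  0.79] turn units [ 0.   -0.    0.01] shift along TARGET axes [-0.    0.01  0.79]
```

Call:
servo_tool(commands="0 0 0.01 0.12 0 0 0; 0 0 0 0.12 0 0 0; 0 0 0 0.12 0 0 0; 0 0 0 0.12 0 0 0; 0 0 0 0.1 0 0 0; 0 0 0 0.06 0 0 0; 0 0 0 0.04 0 0 0; 0 0 0 0 0 0 0")

```text
time_s: 10.4
position: [0.5487, -0.0195, 0.0502]
ee_rot: [0.0, 0.996, 0.093, 0.0]
wrist_force: [0.3, -0.3, -3.5]
width: 0.15
```

```bash
python3 -c "
from h import *
todo([.5486,-.0194,.049],10.6)"
```

```text
t 10.4 pos [ 0.5487 -0.0195  0.0502] F [ 0.3 -0.3 -3.5] w 12.8
shift units (tool now) [-0.   -0.    0.04] turn units [ 0.   -0.    0.01] shift along TARGET axes [-0.   -0.    0.04]
```

Call:
servo_tool(commands="0 0 0 0.03 0 0 0; 0 0 0 0.03 0 0 0; 0 0 0 0.03 0 0 0; 0 0 0 0 0 0 0")

```text
time_s: 10.8
position: [0.5491, -0.0198, 0.0496]
ee_rot: [0.0, 0.996, 0.093, 0.001]
wrist_force: [0.5, 0.2, -4.1]
width: 0.155
```

Call:
servo_tool(commands="0 -0.01 -0.01 0.08 0 0 0; 0 0 0 0.05 0 0 0; 0 0 0 0 0 0 0")

```text
time_s: 11.1
position: [0.5495, -0.02, 0.0497]
ee_rot: [0.001, 0.996, 0.093, 0.002]
wrist_force: [-0.5, 0.0, -4.0]
width: 0.151
```

Call:
servo_tool(commands="0 -0.02 -0.02 0.15 0 -0.03 0; 0 0 0 0.1 0 0 0")

```text
time_s: 11.3
position: [0.5503, -0.0206, 0.0491]
ee_rot: [0.003, 0.996, 0.093, 0.002]
wrist_force: [-16.9, 4.7, 30.5]
width: 0.148
```

```bash
python3 - <<'E'
from fit import *
todo([.5486,-.0194,.049],10.6)
s,im,d=snap("side","s8"); crop("s8",200,150,320,250,6,"s8c")
s,im,d=snap("wrist","w8"); P=cloud("wrist",d,s)
m=(np.hypot(P[...,0]-.549,P[...,1]+.02)<.06)&(P[...,2]>.04)&(P[...,2]<.06)
print("plate z",np.median(P[m][:,2]))
E
```

```text
t 11.3 pos [ 0.5503 -0.0206  0.0491] F [-16.9   4.7  30.5] w 12.6
shift units (tool now) [-0.05 -0.05  0.  ] turn units [ 0.07 -0.05  0.01] shift along TARGET axes [-0.05 -0.05  0.  ]
plate z 0.05195493958281682
```

View pics/s8c.png

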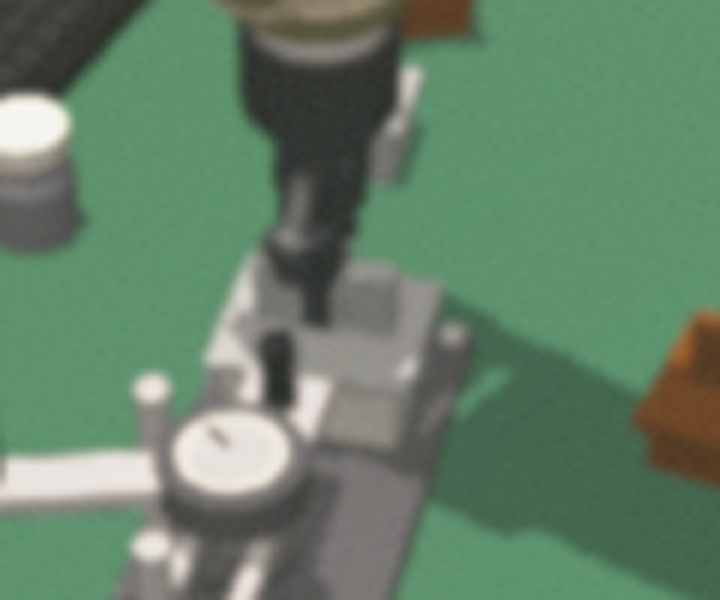

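Seated: plate top at z 0.052 as it should be, and contact force rose to 30 N. I'll relieve the force, re-centre the 1.5 mm drift, and check before releasing.

Call:
servo_tool(commands="0 -0.05 -0.04 -0.06 0.07 -0.05 0.01; 0 0 0 0 0 0 0; 0 0 0 0 0 0 0")

```text
time_s: 11.7
position: [0.5489, -0.0197, 0.0511]
ee_rot: [0.0, 0.996, 0.093, 0.001]
wrist_force: [0.3, 0.2, -3.6]
width: 0.154
```

```bash
python3 -c "
from h import *
todo([.5486,-.0194,.0493],10.6)"
```

```text
t 11.7 pos [ 0.5489 -0.0197  0.0511] F [ 0.3  0.2 -3.6] w 13.2
shift units (tool now) [-0.01 -0.01  0.06] turn units [ 0.   -0.02  0.  ] shift along TARGET axes [-0.01 -0.01  0.06]
```

Call:
servo_tool(commands="0 -0.01 -0.01 0.05 0 -0.02 0; 0 0 0 0 0 0 0; 40 0 0 0 0 0 0; 40 0 0 0 0 0 0; 40 0 0 0 0 0 0; 40 0 0 0 0 0 0; 40 0 0 0 0 0 0")

```text
time_s: 12.4
position: [0.5491, -0.0198, 0.0488]
ee_rot: [0.001, 0.996, 0.093, 0.0]
wrist_force: [1.2, 0.6, -0.4]
width: 0.469
```

```bash
python3 - <<'E'
from fit import *
todo([.5486,-.0194,.0493],10.6)
s,im,d=snap("wrist","w9"); P=cloud("wrist",d,s)
m=(np.hypot(P[...,0]-.549,P[...,1]+.02)<.06)&(P[...,2]>.04)&(P[...,2]<.06)
print("plate z",np.median(P[m][:,2]))
E
```

```text
t 12.4 pos [ 0.5491 -0.0198  0.0488] F [ 1.2  0.6 -0.4] w 40.1
shift units (tool now) [-0.01 -0.02 -0.02] turn units [ 0.01 -0.    0.01] shift along TARGET axes [-0.01 -0.02 -0.02]
plate z 0.05197479746930366
```

View pics/w9.png

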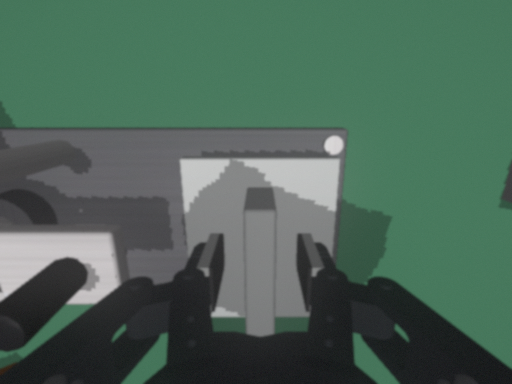

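Call:
servo_tool(commands="40 0 0 -0.3 0 0 0; 40 0 0 -0.8 0 0 0; 40 0 0 -0.9 0 0 0; 50 -0.2 -0.2 -0.9 0 0 0; 50 -0.5 -0.5 -0.9 0 0 0; 50 -0.6 -0.6 -0.9 0 0 0; 50 -0.6 -0.6 -0.5 0 0 0; 50 0 0 0 0 0 0")

```text
time_s: 13.25
position: [0.4803, 0.0272, 0.2152]
ee_rot: [0.001, 0.996, 0.092, 0.002]
wrist_force: [1.0, 0.8, 0.1]
width: 0.583
```

```bash
python3 - <<'E'
from fit import *
s,im,d=snap("wrist","w10"); P=cloud("wrist",d,s); print(s['qpos'].round(2))
todo([.5486,-.0194,.0493],10.6)
o=np.array([.5343,.0575]); 
c,sn=np.cos(np.radians(10.6)),np.sin(np.radians(10.6))
q=(P[...,:2]-o)*1000; fx=q[...,0]*c+q[...,1]*sn; fy=-q[...,0]*sn+q[...,1]*c; z=P[...,2]*1000
def st(n,m):
    if m.sum()>5:
        rr=cv2.minAreaRect(np.stack([fx[m],fy[m]],1).astype(np.float32)); print(n,m.sum(),"fx",np.percentile(fx[m],[1,99]).round(1),"fy",np.percentile(fy[m],[1,99]).round(1),"z",np.median(z[m]).round(1),np.round(rr[0],1),np.round(rr[1],1),round(rr[2],1))
    else: print(n,"none")
st("plate",(abs(z-52)<3)&(abs(fx)<70)&(abs(fy+78)<60))
st("rib",(abs(z-88)<3)&(abs(fx)<70)&(abs(fy+78)<40))
st("strap",(abs(z-79)<4)&(abs(fx)<35)&(fy>-40)&(fy<60))
st("knob",(z>100)&(z<125)&(abs(fx)<20)&(fy>-5)&(fy<40))
st("hub",(z>112)&(z<122)&(abs(fx)<45)&(abs(fy-87)<45))
st("grip",(z>140)&(z<165)&(fx>50)&(fx<140)&(fy>60)&(fy<200))
E
```

```text
[-0.19  0.22  1.64 -0.    1.27  1.2 ]
t 13.3 pos [0.4811 0.0264 0.2144] F [-0.2 -1.   1.6] w 50.3
shift units (tool now) [1.92 1.9  5.51] turn units [ 0.02 -0.03 -0.01] shift along TARGET axes [1.93 1.92 5.5 ]
plate 6007 fx [-49.3  49.1] fy [-118.4  -36. ] z 52.0 [ -0.2 -77.4] [84.4 99. ] 89.9
rib 1123 fx [-34.6  34.4] fy [-84.1 -70.4] z 87.9 [ -0.3 -77.4] [69.5 14.1] 0.2
strap 2244 fx [-19.5  18.9] fy [-8.  58.5] z 78.0 [-0.6 25.6] [39.4 68.5] 0.4
knob 369 fx [-8.5  8. ] fy [ 4.5 21.1] z 117.7 [-0.1 13.1] [16.9 16.7] 43.8
hub 5062 fx [-31.3  32.6] fy [ 54.1 118.2] z 116.4 [ 8.7 85.3] [67.6 85.3] 79.2
grip none
```

View pics/w10.png

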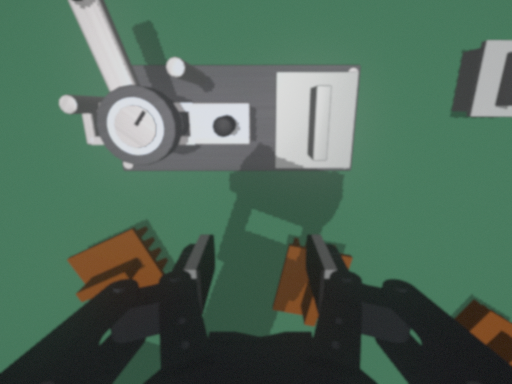

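The heat sink sits at fixture (-0.2, -77.4) mm, yaw -0.1°, plate 52.0 mm: home. The knob is at fixture (0, 13.5). Now I turn 90° so the jaws close across the strap.

Call:
servo_tool(commands="50 0 0 0 0 0 -1; 50 0 0 0 0 0 -1; 50 0 0 0 0 0 -1; 50 0 0 0 0 0 -1; 50 0 0 0 0 0 -1; 50 0 0 0 0 0 -1; 50 0 0 0 0 0 -1; 50 0 0 0 0 0 -1; 50 0 0 0 0 0 -1; 50 0 0 0 0 0 -1; 50 0 0 0 0 0 -1; 50 0 0 0 0 0 -1; 50 0 0 0 0 0 -1; 50 0 0 0 0 0 -1; 50 0 0 0 0 0 -1; 50 0 0 0 0 0 -1; 50 0 0 0 0 0 -1; 50 0 0 0 0 0 -1; 50 0 0 0 0 0 0")

```text
time_s: 15.2
position: [0.4887, 0.0159, 0.2016]
ee_rot: [-0.006, 0.617, 0.787, -0.005]
wrist_force: [0.2, 0.1, 0.4]
width: 0.589
```

```bash
python3 - <<'E'
from fit import *
todo([.5318,.0708,.12],100.6)
E
```

```text
t 15.2 pos [0.4887 0.0159 0.2016] F [0.2 0.1 0.4] w 50.3
shift units (tool now) [1.43 1.87 2.7 ] turn units [-0.18 -0.04  0.63] shift along TARGET axes [1.53 1.75 2.72]
```

Call:
servo_tool(commands="50 0.4 0.5 0.2 -0.18 -0.04 0.6; 50 0.6 0.7 0.5 0 0 0; 50 0.5 0.5 0.7 0 0 0; 50 0 0 0.7 0 0 0; 50 0 0 0.5 0 0 0; 50 0 0 0 0 0 0")

```text
time_s: 15.8
position: [0.5334, 0.0699, 0.1178]
ee_rot: [-0.0, 0.646, 0.764, -0.001]
wrist_force: [0.9, -0.2, 0.0]
width: 0.583
```

```bash
python3 - <<'E'
from fit import *
todo([.5318,.0708,.072],100.6)
s,im,d=snap("wrist","w11"); P=cloud("wrist",d,s)
o=np.array([.5343,.0575]); c,sn=np.cos(np.radians(10.6)),np.sin(np.radians(10.6))
q=(P[...,:2]-o)*1000; fx=q[...,0]*c+q[...,1]*sn; fy=-q[...,0]*sn+q[...,1]*c; z=P[...,2]*1000
m=(z>112)&(z<125)&(abs(fx)<20)&(fy>-5)&(fy<40); print(m.sum(),np.percentile(fx[m],[1,99]).round(1),np.percentile(fy[m],[1,99]).round(1),np.median(z[m]))
E
```

```text
t 15.8 pos [0.5334 0.0699 0.1178] F [ 0.9 -0.2  0. ] w 49.8
shift units (tool now) [ 0.04 -0.05  1.53] turn units [-0.02  0.   -0.21] shift along TARGET axes [ 0.04 -0.05  1.53]
705 [-9.3  7.1] [ 6.  21.9] 117.68154166822798
```

View pics/w11.png

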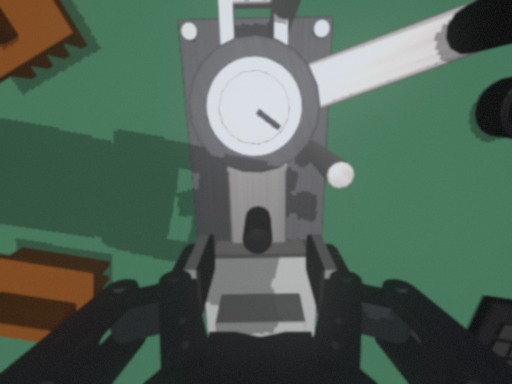

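The knob at (258,230) is centred between the pads. Going down.

Call:
servo_tool(commands="45 0.04 -0.05 0.2 0 0 -0.2; 45 0 0 0.4 0 0 0; 45 0 0 0.4 0 0 0; 45 0 0 0.3 0 0 0; 45 0 0 0.15 0 0 0; 45 0 0 0 0 0 0")

```text
time_s: 16.45
position: [0.5333, 0.0699, 0.0736]
ee_rot: [0.002, 0.64, 0.769, 0.001]
wrist_force: [0.1, -0.5, 0.3]
width: 0.524
```

```bash
python3 - <<'E'
from fit import *
todo([.5318,.0708,.073],100.6)
E
```

```text
t 16.45 pos [0.5333 0.0699 0.0736] F [ 0.1 -0.5  0.3] w 44.8
shift units (tool now) [ 0.04 -0.04  0.02] turn units [ 0.04  0.02 -0.03] shift along TARGET axes [ 0.04 -0.04  0.02]
```

Call:
servo_tool(commands="45 0.04 -0.04 0.02 0.04 0.02 -0.03; 0 0 0 0 0 0 0; 0 0 0 0 0 0 0; 0 0 0 0 0 0 0; 0 0 0 0 0 0 0; 0 0 0 0 0 0 0", grip_force=40)

```text
time_s: 17.05
position: [0.5315, 0.0708, 0.0737]
ee_rot: [-0.0, 0.639, 0.77, -0.0]
wrist_force: [-0.6, -0.5, -0.8]
width: 0.201
```

The grip is on the knob (17 mm). Sliding the strap forward, along tool -x.

Call:
servo_tool(commands="0 -0.2 0 0 0 0 0; 0 -0.3 0 0 0 0 0; 0 -0.4 0 0 0 0 0; 0 -0.4 0 0 0 0 0; 0 -0.3 0 0 0 0 0; 0 -0.2 0 0 0 0 0; 0 0 0 0 0 0 0")

```text
time_s: 17.75
position: [0.5416, 0.0156, 0.0729]
ee_rot: [-0.004, 0.639, 0.769, 0.002]
wrist_force: [-1.0, 11.5, -0.2]
width: 0.199
```

```bash
python3 - <<'E'
from fit import *
todo([.5423,.0152,.0737],100.6)
E
```

```text
t 17.75 pos [0.5416 0.0156 0.0729] F [-1.  11.5 -0.2] w 17.0
shift units (tool now) [-0.02  0.02 -0.03] turn units [-0.02 -0.09 -0.02] shift along TARGET axes [-0.02  0.02 -0.03]
```

Call:
servo_tool(commands="0 -0.1 0.02 -0.03 0 -0.09 0; 0 -0.1 0 0 0 0 0")

```text
time_s: 17.95
position: [0.5413, 0.0153, 0.0723]
ee_rot: [-0.006, 0.64, 0.768, 0.002]
wrist_force: [-0.4, 23.9, 0.0]
width: 0.196
```

```bash
python3 - <<'E'
from fit import *
todo([.5423,.0152,.0737],100.6)
E
```

```text
t 17.95 pos [0.5413 0.0153 0.0723] F [-0.4 23.9  0. ] w 16.8
shift units (tool now) [-0.01  0.03 -0.05] turn units [-0.05 -0.15 -0.04] shift along TARGET axes [-0.01  0.03 -0.05]
```

The strap is at its forward stop (24 N, no motion). Relax, release, rise.

Call:
servo_tool(commands="0 0.05 0 0 0 -0.1 0; 45 0 0 0 0 0 0; 45 0 0 0 0 0 0; 45 0 0 0 0 0 0; 45 0 0 -0.3 0 0 0; 45 0 0 -0.7 0 0 0; 45 0 0 -0.9 0 0 0; 45 0 0 -0.9 0 0 0; 45 0 0 -0.9 0 0 0; 45 0 0 -0.4 0 0 0; 45 0 0 0 0 0 0")

```text
time_s: 19.05
position: [0.5431, 0.0123, 0.2049]
ee_rot: [0.001, 0.641, 0.768, 0.0]
wrist_force: [-0.5, -0.1, -0.4]
width: 0.527
```

```bash
cat >> fit.py <<'E'
def fixt(P):
    o=np.array([.5343,.0575]); c,sn=np.cos(np.radians(10.6)),np.sin(np.radians(10.6))
    q=(P[...,:2]-o)*1000; return q[...,0]*c+q[...,1]*sn, -q[...,0]*sn+q[...,1]*c, P[...,2]*1000
def st(n,F,m):
    fx,fy,z=F
    if m.sum()>5:
        rr=cv2.minAreaRect(np.stack([fx[m],fy[m]],1).astype(np.float32)); print(n,m.sum(),"fx",np.percentile(fx[m],[1,99]).round(1),"fy",np.percentile(fy[m],[1,99]).round(1),"z",np.median(z[m]).round(1),np.round(rr[0],1),np.round(rr[1],1),round(rr[2],1))
    else: print(n,"none")
E
python3 - <<'E'
from fit import *
s,im,d=snap("wrist","w12"); P=cloud("wrist",d,s); F=fixt(P); fx,fy,z=F
todo([.5423,.0152,.0737],100.6)
st("plate",F,(abs(z-52)<3)&(abs(fx)<70)&(abs(fy+78)<60))
st("strap",F,(abs(z-79)<4)&(abs(fx)<35)&(fy>-68)&(fy<60))
st("knob",F,(z>110)&(z<125)&(abs(fx)<20)&(fy>-70)&(fy<0))
st("hub",F,(z>112)&(z<122)&(abs(fx)<45)&(abs(fy-87)<45))
st("grip",F,(z>140)&(z<165)&(fx>50)&(fx<140)&(fy>60)&(fy<200))
for n in ("top","side"):
    s,im,d=snap(n,n[0]+"12"); P=cloud(n,d); F=fixt(P); fx,fy,z=F
    st(n+" grip",F,(z>148)&(z<165)&(fx>50)&(fx<140)&(fy>60)&(fy<200))
    st(n+" arm",F,(z>100)&(z<111)&(fx>45)&(fx<140)&(fy>60)&(fy<200))
    st("strap",F,(abs(z-79)<4)&(abs(fx)<35)&(fy>-68)&(fy<60))
crop("t12",165,120,345,255,4,"t12c")
E
```

```text
t 19.1 pos [0.5429 0.0124 0.204 ] F [-1.2 -0.   0.4] w 45.1
shift units (tool now) [ 0.1  -0.    4.34] turn units [-0.    0.   -0.06] shift along TARGET axes [ 0.1  -0.    4.34]
plate 3409 fx [-50.2  48.3] fy [-118.9  -35.8] z 52.0 [ -1.1 -77.8] [ 84.6 100.2] 89.9
strap 3097 fx [-20.8  18.7] fy [-61.9  57.4] z 78.0 [-1.2 -2.1] [123.9  40.1] 89.9
knob 330 fx [-9.3  7.3] fy [-49.2 -33.3] z 117.6 [ -1.1 -41.4] [16.6 17. ] 43.1
hub 5664 fx [-32.7  32.1] fy [ 53.9 102.2] z 116.7 [ 5.  73.2] [79.7 59.6] 0.0
grip none
top grip 36 fx [ 93.7 112.7] fy [109.6 128.1] z 157.5 [103.7 119.6] [19.9 18.2] 34.5
top arm 84 fx [ 46.1 105.3] fy [ 93.  127.3] z 107.6 [ 76.4 110.5] [67.  23.7] 16.9
strap 56 fx [-17.  19.] fy [-64.7  28.2] z 78.4 [  6.2 -19.1] [98.7 18.6] 68.6
side grip 63 fx [ 93.1 112.4] fy [112.  133.6] z 157.3 [103.4 123.6] [20.7 21.7] 63.6
side arm 180 fx [ 46.1 107.4] fy [ 94.6 136.1] z 108.0 [ 76.5 115.5] [72.9 26.6] 20.8
strap 181 fx [-21.1  18.4] fy [-63.4  30.3] z 77.6 [ -1.7 -17. ] [101.6  40.2] 89.8
```

View pics/w12.png

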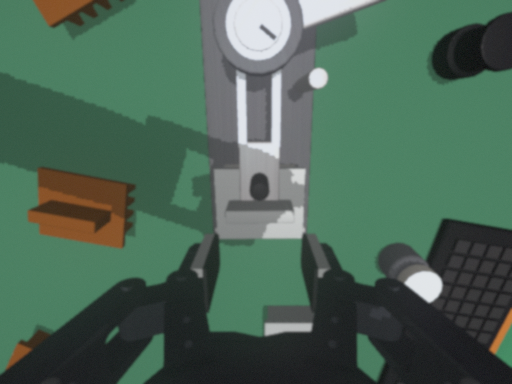

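View pics/t12c.png

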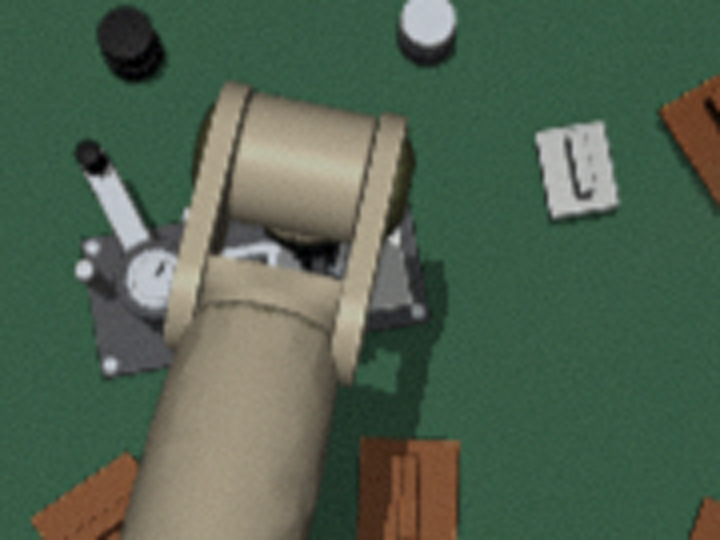

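The strap is forward: knob at fixture y -42, strap over the plate. The grip is at about fixture (104, 121), so q ≈ 0. Going over the grip with the jaws tangential.

Call:
servo_tool(commands="40 0.37 0.23 0 0 0 1; 40 0.39 0.2 0 0 0 1; 40 0.41 0.16 0 0 0 1; 40 0.42 0.13 0 0 0 1; 40 0.43 0.09 0 0 0 1; 40 0.44 0.05 0 0 0 1; 40 0.44 0.01 0 0 0 1; 40 0.44 -0.03 0 0 0 1; 40 0.43 -0.07 0 0 0 1; 40 0.43 -0.1 0 0 0 1; 40 0.42 -0.14 0 0 0 1; 40 0.4 -0.18 0 0 0 1; 40 0.39 -0.21 0 0 0 1; 40 0.37 -0.24 0 0 0 0.8; 40 0 0 0 0 0 0")

```text
time_s: 20.7
position: [0.609, 0.1889, 0.1809]
ee_rot: [-0.005, 0.969, 0.245, -0.019]
wrist_force: [0.3, -0.7, -0.2]
width: 0.47
```

```bash
python3 - <<'E'
from fit import *
todo([.6148,.1958,.106],28.7)
s,im,d=snap("wrist","w13"); P=cloud("wrist",d,s); F=fixt(P); fx,fy,z=F
st("grip",F,(z>148)&(z<165)&(fx>50)&(fx<140)&(fy>60)&(fy<200))
m=(z>148)&(z<165)&(fx>80)&(fx<130)&(fy>90)&(fy<150)
print("world grip top",np.median(P[m],axis=0))
st("arm",F,(z>100)&(z<111)&(fx>45)&(fx<140)&(fy>60)&(fy<200))
crop("w13",0,0,512,384,1.5,"w13c")
E
```

```text
t 20.7 pos [0.609  0.1889 0.1809] F [ 0.3 -0.7 -0.2] w 40.2
shift units (tool now) [ 0.36 -0.07  2.49] turn units [-0.21  0.39 -0.07] shift along TARGET axes [ 0.28 -0.11  2.5 ]
grip 935 fx [ 94.8 114.5] fy [112.4 132.2] z 159.6 [104.4 122.1] [20.6 20.6] 63.9
world grip top [0.61626791 0.19745898 0.15955221]
arm 1010 fx [ 45.3 115.8] fy [ 92.5 134.2] z 109.7 [ 77.6 113.6] [76.2 23.6] 18.4
```

View pics/w13.png

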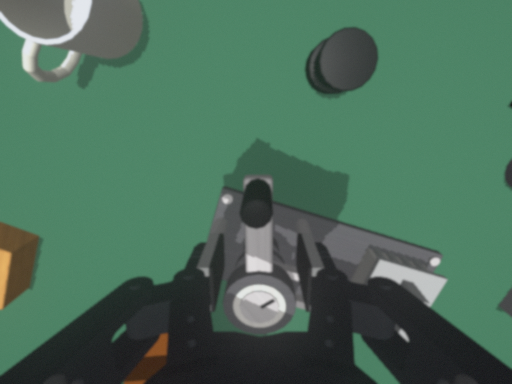

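Call:
servo_tool(commands="40 0.3 -0.1 0 -0.21 0.39 -0.07; 40 0 0 0.3 0 0 0; 38 0 0 0.6 0 0 0; 36 0 0 0.6 0 0 0; 34 0 0 0.5 0 0 0; 32 0 0 0.3 0 0 0; 32 0 0 0 0 0 0")

```text
time_s: 21.45
position: [0.612, 0.1896, 0.104]
ee_rot: [-0.0, 0.968, 0.252, -0.005]
wrist_force: [0.4, 0.7, -0.2]
width: 0.371
```

```bash
python3 - <<'E'
from fit import *
todo([.615,.196,.107],28.7)
s,im,d=snap("wrist","w14")
s,im,d=snap("side","s14"); crop("s14",170,150,330,290,5,"s14c")
E
```

```text
t 21.45 pos [0.612  0.1896 0.104 ] F [ 0.4  0.7 -0.2] w 31.7
shift units (tool now) [ 0.19 -0.14 -0.1 ] turn units [-0.03  0.11  0.09] shift along TARGET axes [ 0.19 -0.14 -0.1 ]
```

View pics/w14.png

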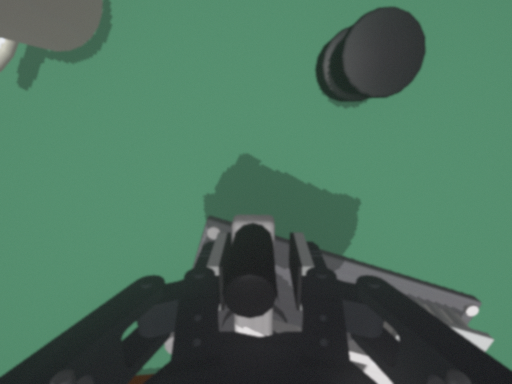

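View pics/s14c.png

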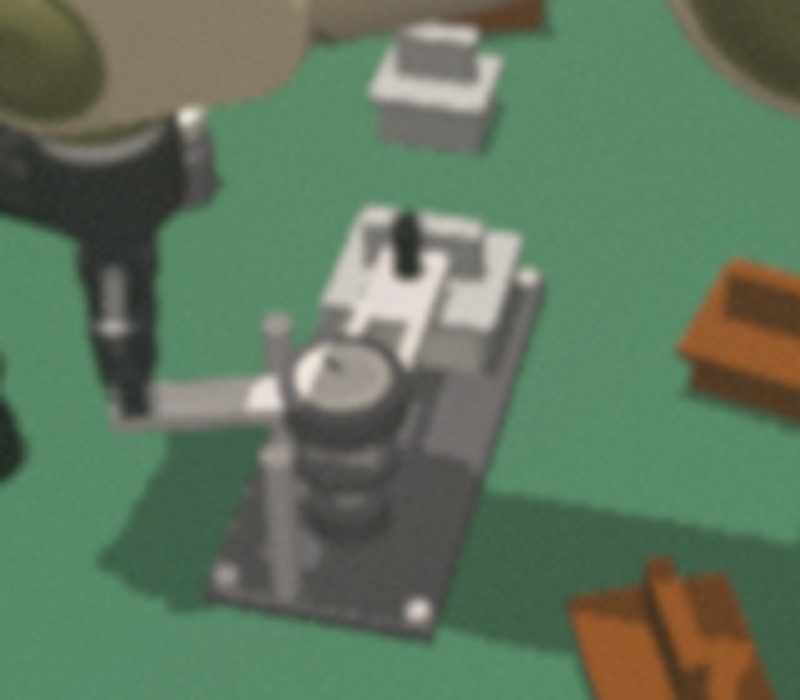

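Call:
servo_tool(commands="32 0.19 -0.14 -0.1 0 0.1 0.09; 28 0 0 0 0 0 0; 28 -0.01 0.32 0 0 0 1; 28 -0.01 0.32 0 0 0 1; 28 -0.01 0.32 0 0 0 1; 28 -0.01 0.32 0 0 0 1; 28 -0.01 0.32 0 0 0 1; 28 0 0 0 0 0 0")

```text
time_s: 22.35
position: [0.6308, 0.1534, 0.1129]
ee_rot: [-0.003, 1.0, 0.025, 0.003]
wrist_force: [-0.6, 1.2, -1.6]
width: 0.33
```

```bash
cat >> fit.py <<'E'
H=np.array([.5183,.1430])
def polar(z=.106):
    s=env.sense(); R=Rq(s['ee_rot']); d=s['position'][:2]-H; psi=np.degrees(np.arctan2(d[1],d[0])); yaw=np.degrees(np.arctan2(R[1,0],R[0,0]))
    th=np.array([-np.sin(np.radians(psi)),np.cos(np.radians(psi))])
    print("psi",psi.round(1),"q_tool",(0.30-np.radians(psi-10.6)).round(3),"r",(np.hypot(*d)*1e3).round(1),"yaw",yaw.round(1),"F_tan(acw+)",(s['wrist_force'][:2]@th).round(1),"F",s['wrist_force'].round(1))
    todo([*(H+.110*np.array([np.cos(np.radians(psi)),np.sin(np.radians(psi))])),z],psi)
E
python3 -c "
from fit import *
polar()"
```

```text
psi 5.3 q_tool 0.392 r 113.0 yaw 2.9 F_tan(acw+) 1.3 F [-0.6  1.2 -1.6]
t 22.35 pos [0.6308 0.1534 0.1129] F [-0.6  1.2 -1.6] w 28.2
shift units (tool now) [-0.1   0.01  0.23] turn units [-0.07 -0.08 -0.48] shift along TARGET axes [-0.1  -0.    0.23]
```

Call:
servo_tool(commands="28 -0.1 0.3 0.2 -0.07 -0.08 0.5; 28 -0.01 0.32 0 0 0 1; 28 0 0.15 0 0 0 0.5; 28 0 0.1 0 0 0 0.3; 28 0 0.1 0 0 0 0")

```text
time_s: 22.85
position: [0.628, 0.1287, 0.1089]
ee_rot: [-0.003, 0.997, -0.072, 0.003]
wrist_force: [3.3, 3.0, -1.3]
width: 0.326
```

```bash
python3 -c "
from fit import *
polar()"
```

```text
psi -7.4 q_tool 0.615 r 110.6 yaw -8.2 F_tan(acw+) 3.4 F [ 3.3  3.  -1.3]
t 22.85 pos [0.628  0.1287 0.1089] F [ 3.3  3.  -1.3] w 27.8
shift units (tool now) [-0.02  0.    0.1 ] turn units [-0.07 -0.06 -0.15] shift along TARGET axes [-0.02 -0.    0.1 ]
```

Call:
servo_tool(commands="28 -0.02 0.1 0.05 -0.05 -0.05 0; 28 0 0.1 0 0 0 0; 28 0 0.12 0 0 0 0")

```text
time_s: 23.15
position: [0.6273, 0.1242, 0.1083]
ee_rot: [-0.005, 0.998, -0.069, 0.003]
wrist_force: [10.6, 29.1, -6.2]
width: 0.329
```

```bash
python3 -c "
from fit import *
polar()
s,im,d=snap('wrist','w15')"
```

```text
psi -9.8 q_tool 0.656 r 110.6 yaw -7.9 F_tan(acw+) 30.5 F [10.6 29.1 -6.2]
t 23.15 pos [0.6273 0.1242 0.1083] F [10.6 29.1 -6.2] w 28.1
shift units (tool now) [-0.02  0.    0.08] turn units [-0.13 -0.05  0.37] shift along TARGET axes [-0.02 -0.    0.08]
```

View pics/w15.png

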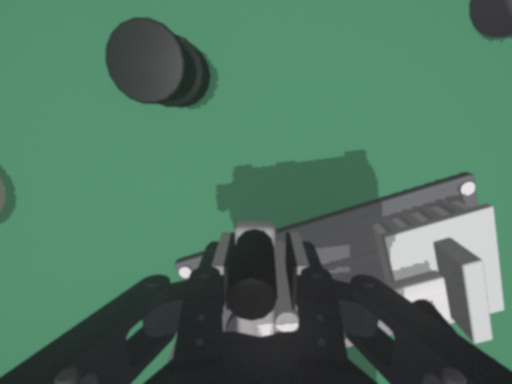

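At the clockwise post (30 N, q ≈ 0.62). Now back anticlockwise.

Call:
servo_tool(commands="28 -0.02 -0.2 0.05 -0.13 -0.05 0; 28 -0.03 -0.32 0 0 0 -1; 28 -0.03 -0.32 0 0 0 -1; 28 -0.03 -0.32 0 0 0 -1; 28 -0.03 -0.32 0 0 0 -1; 28 -0.03 -0.32 0 0 0 -1; 28 -0.03 -0.32 0 0 0 -1; 28 -0.03 -0.32 0 0 0 -1")

```text
time_s: 24.0
position: [0.6128, 0.1922, 0.1069]
ee_rot: [0.005, 0.969, 0.249, -0.002]
wrist_force: [2.7, -0.5, 0.8]
width: 0.327
```

```bash
python3 -c "
from fit import *
polar()"
```

```text
psi 27.5 q_tool 0.005 r 106.5 yaw 28.8 F_tan(acw+) -1.7 F [ 2.7 -0.5  0.8]
t 24.0 pos [0.6128 0.1922 0.1069] F [ 2.7 -0.5  0.8] w 27.9
shift units (tool now) [0.12 0.   0.03] turn units [0.11 0.07 0.26] shift along TARGET axes [ 0.12 -0.    0.03]
```

Call:
servo_tool(commands="28 0.1 -0.32 0.03 0.1 0.07 -0.8; 28 0 -0.32 0 0 0 -1; 28 0 -0.32 0 0 0 -1; 28 0 -0.32 0 0 0 -1; 28 0 -0.32 0 0 0 -1; 28 0 -0.32 0 0 0 -1; 28 0 -0.15 0 0 0 -0.5; 28 0 -0.1 0 0 0 -0.2")

```text
time_s: 24.8
position: [0.5703, 0.2375, 0.1062]
ee_rot: [0.005, 0.852, 0.524, -0.003]
wrist_force: [0.9, -0.2, 0.3]
width: 0.33
```

```bash
python3 -c "
from fit import *
polar()"
```

```text
psi 61.2 q_tool -0.583 r 107.8 yaw 63.2 F_tan(acw+) -0.9 F [ 0.9 -0.2  0.3]
t 24.8 pos [0.5703 0.2375 0.1062] F [ 0.9 -0.2  0.3] w 28.2
shift units (tool now) [0.07 0.   0.01] turn units [0.06 0.13 0.41] shift along TARGET axes [0.07 0.   0.01]
```

Call:
servo_tool(commands="28 0.07 -0.12 0 0.05 0.1 0; 28 0 -0.12 0 0 0 0; 28 0 -0.1 0 0 0 0; 28 0 -0.1 0 0 0 0")

```text
time_s: 25.2
position: [0.5646, 0.2424, 0.1065]
ee_rot: [0.006, 0.852, 0.523, 0.004]
wrist_force: [21.4, -6.3, -11.4]
width: 0.331
```

```bash
python3 -c "
from fit import *
polar()"
```

```text
psi 65.0 q_tool -0.65 r 109.6 yaw 63.0 F_tan(acw+) -22.0 F [ 21.4  -6.3 -11.4]
t 25.2 pos [0.5646 0.2424 0.1065] F [ 21.4  -6.3 -11.4] w 28.3
shift units (tool now) [ 0.01 -0.    0.02] turn units [ 0.17 -0.01 -0.39] shift along TARGET axes [0.01 0.   0.02]
```

ACW post reached (22 N). Full clockwise swing.

Call:
servo_tool(commands="28 0 0.2 0 0.15 0 -0.2; 28 -0.02 0.32 0 0 0 1; 28 -0.02 0.32 0 0 0 1; 28 -0.02 0.32 0 0 0 1; 28 -0.02 0.32 0 0 0 1; 28 -0.02 0.32 0 0 0 1; 28 -0.02 0.32 0 0 0 1; 28 -0.02 0.32 0 0 0 1")

```text
time_s: 26.0
position: [0.6144, 0.194, 0.1063]
ee_rot: [-0.003, 0.971, 0.238, -0.003]
wrist_force: [-1.2, 4.5, 1.5]
width: 0.326
```

```bash
python3 -c "
from fit import *
polar()"
```

```text
psi 28.0 q_tool -0.003 r 108.8 yaw 27.6 F_tan(acw+) 4.5 F [-1.2  4.5  1.5]
t 26.0 pos [0.6144 0.194  0.1063] F [-1.2  4.5  1.5] w 27.9
shift units (tool now) [ 0.04 -0.    0.01] turn units [-0.08  0.06 -0.08] shift along TARGET axes [0.04 0.   0.01]
```

Call:
servo_tool(commands="28 0.02 0.32 0 -0.08 0.06 1; 28 -0.02 0.32 0 0 0 1; 28 -0.02 0.32 0 0 0 1; 28 -0.02 0.32 0 0 0 1; 28 -0.02 0.32 0 0 0 1; 28 -0.02 0.32 0 0 0 1; 28 0 0.2 0 0 0 0.5; 28 0 0.12 0 0 0 0.2; 28 0 0.1 0 0 0 0; 28 0 0.1 0 0 0 0")

```text
time_s: 27.0
position: [0.6255, 0.127, 0.1063]
ee_rot: [-0.006, 0.998, -0.067, 0.002]
wrist_force: [4.0, 4.1, -0.7]
width: 0.324
```

```bash
python3 -c "
from fit import *
polar()"
```

```text
psi -8.5 q_tool 0.633 r 108.3 yaw -7.7 F_tan(acw+) 4.6 F [ 4.   4.1 -0.7]
t 27.0 pos [0.6255 0.127  0.1063] F [ 4.   4.1 -0.7] w 27.7
shift units (tool now) [0.06 0.   0.01] turn units [-0.13 -0.03  0.16] shift along TARGET axes [0.06 0.   0.01]
```

Call:
servo_tool(commands="28 0.04 0.12 0 -0.13 0 0; 28 0 0.12 0 0 0 0")

```text
time_s: 27.2
position: [0.6253, 0.1244, 0.1065]
ee_rot: [-0.004, 0.998, -0.066, 0.001]
wrist_force: [11.8, 29.8, -5.2]
width: 0.328
```

```bash
python3 -c "
from fit import *
polar()"
```

```text
psi -9.9 q_tool 0.657 r 108.6 yaw -7.6 F_tan(acw+) 31.3 F [11.8 29.8 -5.2]
t 27.2 pos [0.6253 0.1244 0.1065] F [11.8 29.8 -5.2] w 28.0
shift units (tool now) [0.05 0.   0.02] turn units [-0.1  -0.02  0.46] shift along TARGET axes [0.05 0.   0.02]
```

CW post again. Back ACW, the full swing in one call with a soft end.

Call:
servo_tool(commands="28 0.05 -0.2 0.02 -0.1 0 0; 28 0 -0.32 0 0 0 -1; 28 -0.01 -0.32 0 0 0 -1; 28 -0.01 -0.32 0 0 0 -1; 28 0 -0.32 0 0 0 -1; 28 0 -0.32 0 0 0 -1; 28 0 -0.32 0 0 0 -1; 28 0 -0.32 0 0 0 -1; 28 0 -0.32 0 0.05 0.05 -0.9; 28 0 -0.32 0 0 0 -1; 28 0 -0.32 0 0 0 -1; 28 0 -0.32 0 0 0 -1; 28 0 -0.32 0 0 0 -1; 28 0 -0.32 0 0 0 -1; 28 0 -0.2 0 0 0 -0.5")

```text
time_s: 28.7
position: [0.5709, 0.2359, 0.1044]
ee_rot: [0.007, 0.854, 0.52, -0.009]
wrist_force: [0.7, -0.8, -0.6]
width: 0.328
```

```bash
python3 -c "
from fit import *
polar()
s,im,d=snap('side','s16'); crop('s16',170,130,330,270,5,'s16c')"
```

```text
psi 60.5 q_tool -0.571 r 106.8 yaw 62.7 F_tan(acw+) -1.0 F [ 0.7 -0.8 -0.6]
t 28.7 pos [0.5709 0.2359 0.1044] F [ 0.7 -0.8 -0.6] w 28.0
shift units (tool now) [ 0.11  0.   -0.05] turn units [0.04 0.26 0.44] shift along TARGET axes [ 0.11 -0.   -0.05]
```

View pics/s16c.png

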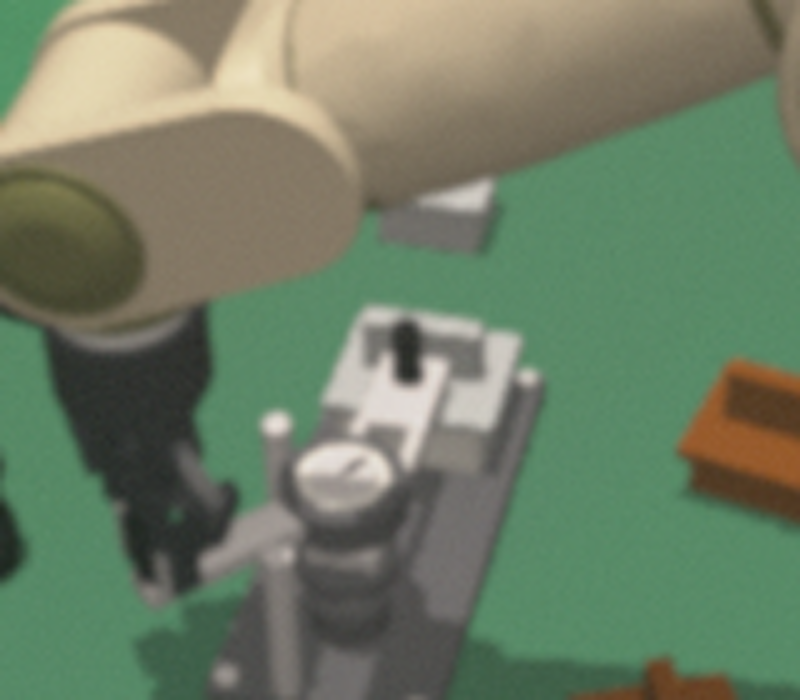

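The screw line has turned clockwise as expected. Finishing the ACW stroke.

Call:
servo_tool(commands="28 0.1 -0.15 -0.04 0.04 0.2 0; 28 0 -0.12 0 0 0 0; 28 0 -0.12 0 0 0 0; 28 0 -0.12 0 0 0 0")

```text
time_s: 29.15
position: [0.5645, 0.2422, 0.1056]
ee_rot: [0.007, 0.855, 0.519, 0.003]
wrist_force: [25.6, -6.7, -15.1]
width: 0.332
```

```bash
python3 -c "
from fit import *
polar()"
```

```text
psi 65.0 q_tool -0.65 r 109.5 yaw 62.5 F_tan(acw+) -26.0 F [ 25.6  -6.7 -15.1]
t 29.15 pos [0.5645 0.2422 0.1056] F [ 25.6  -6.7 -15.1] w 28.3
shift units (tool now) [ 0.02 -0.   -0.01] turn units [ 0.17  0.02 -0.51] shift along TARGET axes [ 0.02  0.   -0.01]
```

Call:
servo_tool(commands="28 0 0.2 0 0.15 0 -0.3; 28 -0.02 0.32 0 0 0 1; 28 -0.02 0.32 0 0 0 1; 28 -0.02 0.32 0 0 0 1; 28 -0.01 0.32 0 0 0 1; 28 -0.01 0.32 0 0 0 1; 28 -0.01 0.32 0 0 0 1; 28 -0.01 0.32 0 0 0 1; 28 -0.01 0.25 0 -0.05 0.05 0.8; 28 -0.01 0.25 0 0 0 0.8; 28 -0.01 0.25 0 0 0 0.8; 28 -0.01 0.25 0 0 0 0.8; 28 -0.01 0.25 0 0 0 0.8; 28 -0.01 0.25 0 0 0 0.8")

```text
time_s: 30.55
position: [0.626, 0.1525, 0.1053]
ee_rot: [-0.002, 1.0, 0.018, -0.003]
wrist_force: [2.3, 3.9, -1.8]
width: 0.332
```

```bash
python3 -c "
from fit import *
polar()"
```

```text
psi 5.0 q_tool 0.397 r 108.1 yaw 2.0 F_tan(acw+) 3.7 F [ 2.3  3.9 -1.8]
t 30.55 pos [0.626  0.1525 0.1053] F [ 2.3  3.9 -1.8] w 28.3
shift units (tool now) [ 0.06 -0.   -0.02] turn units [-0.05  0.06 -0.59] shift along TARGET axes [ 0.06 -0.   -0.02]
```

Call:
servo_tool(commands="28 0.05 0.28 -0.02 -0.05 0.06 0.5; 28 0 0.28 0 0 0 0.8; 28 0 0.2 0 0 0 0.6; 28 0 0.12 0 0 0 0; 28 0 0.12 0 0 0 0; 28 0 0.12 0 0 0 0")

```text
time_s: 31.15
position: [0.6261, 0.1244, 0.1057]
ee_rot: [-0.006, 0.998, -0.07, 0.001]
wrist_force: [10.2, 30.7, -6.1]
width: 0.325
```

```bash
python3 -c "
from fit import *
polar()"
```

```text
psi -9.8 q_tool 0.656 r 109.4 yaw -8.0 F_tan(acw+) 32.0 F [10.2 30.7 -6.1]
t 31.15 pos [0.6261 0.1244 0.1057] F [10.2 30.7 -6.1] w 27.8
shift units (tool now) [ 0.02  0.   -0.01] turn units [-0.15 -0.02  0.36] shift along TARGET axes [ 0.02 -0.   -0.01]
```

CW post again. Back ACW.

Call:
servo_tool(commands="28 0.02 -0.2 0 -0.1 0 0; 28 0 -0.32 0 0 0 -1; 28 0 -0.32 0 0 0 -1; 28 0 -0.32 0 0 0 -1; 28 0 -0.32 0 0 0 -1; 28 0 -0.32 0 0 0 -1; 28 0 -0.32 0 0 0 -1; 28 0 -0.32 0 0 0 -1; 28 0 -0.32 0 0.05 0.05 -0.9; 28 0 -0.32 0 0 0 -1; 28 0 -0.32 0 0 0 -1; 28 0 -0.32 0 0 0 -1; 28 0.03 -0.32 0 0 0 -0.9; 28 0.03 -0.32 0 0 0 -0.9; 28 0.03 -0.25 -0.03 0 0.1 -0.3; 28 0 -0.12 0 0 0.05 0; 28 0 -0.12 0 0 0 0; 28 0 -0.12 0 0 0 0; 28 0 -0.12 0 0 0 0")

```text
time_s: 33.05
position: [0.5665, 0.2456, 0.1057]
ee_rot: [0.005, 0.865, 0.502, 0.009]
wrist_force: [22.2, -6.6, -11.9]
width: 0.327
```

```bash
python3 -c "
from fit import *
polar()
s,im,d=snap('side','s17'); crop('s17',170,130,330,270,5,'s17c')"
```

```text
psi 64.8 q_tool -0.646 r 113.3 yaw 60.3 F_tan(acw+) -22.9 F [ 22.2  -6.6 -11.9]
t 33.05 pos [0.5665 0.2456 0.1057] F [ 22.2  -6.6 -11.9] w 27.9
shift units (tool now) [-0.11  0.01 -0.01] turn units [ 0.2  -0.1  -0.91] shift along TARGET axes [-0.11 -0.   -0.01]
```

View pics/s17c.png

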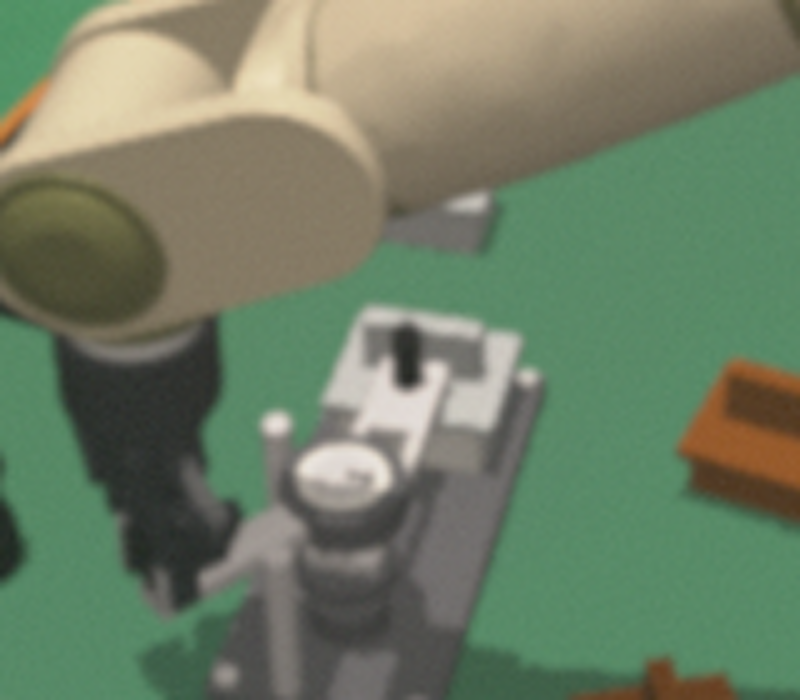

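Call:
servo_tool(commands="28 -0.08 0.2 0 0.2 -0.1 -0.5; 28 -0.02 0.32 0 0 0 0.7; 28 -0.02 0.32 0 0 0 1; 28 -0.02 0.32 0 0 0 1; 28 -0.01 0.32 0 0 0 1; 28 -0.01 0.32 0 0 0 1; 28 -0.01 0.25 0 0 0 0.8; 28 -0.01 0.25 0 0 0 0.8; 28 -0.01 0.2 0 0 0.05 0.7; 28 -0.01 0.2 0 0 0 0.7; 28 -0.01 0.2 0 0 0 0.7; 28 -0.01 0.2 0 0 0 0.7")

```text
time_s: 34.3
position: [0.6221, 0.1759, 0.1054]
ee_rot: [-0.006, 0.992, 0.127, -0.003]
wrist_force: [0.7, 5.5, -0.5]
width: 0.327
```

```bash
python3 -c "
from fit import *
polar()"
```

```text
psi 17.6 q_tool 0.178 r 108.9 yaw 14.6 F_tan(acw+) 5.0 F [ 0.7  5.5 -0.5]
t 34.3 pos [0.6221 0.1759 0.1054] F [ 0.7  5.5 -0.5] w 28.0
shift units (tool now) [ 0.04 -0.   -0.02] turn units [-0.14  0.05 -0.6 ] shift along TARGET axes [ 0.04  0.   -0.02]
```

Call:
servo_tool(commands="28 0.03 0.2 -0.02 -0.14 0.05 0.2; 28 0 0.2 0 0 0 0.7; 28 0 0.2 0 0 0 0.7; 28 0 0.2 0 0 0 0.7; 28 0 0.2 0 0 0 0.7")

```text
time_s: 34.8
position: [0.626, 0.1537, 0.1054]
ee_rot: [-0.006, 1.0, -0.008, -0.002]
wrist_force: [2.1, 20.8, -0.7]
width: 0.328
```

```bash
python3 -c "
from fit import *
polar()"
```

```text
psi 5.7 q_tool 0.386 r 108.2 yaw -0.9 F_tan(acw+) 20.5 F [ 2.1 20.8 -0.7]
t 34.8 pos [0.626  0.1537 0.1054] F [ 2.1 20.8 -0.7] w 28.0
shift units (tool now) [ 0.06 -0.01 -0.02] turn units [-0.14  0.03 -1.31] shift along TARGET axes [ 0.06  0.   -0.02]
```

Call:
servo_tool(commands="28 0.04 0.15 -0.02 -0.1 0 -0.3; 28 0 0.15 0 0 0 0; 28 0 0.15 0 0 0 0")

```text
time_s: 35.1
position: [0.627, 0.1512, 0.1054]
ee_rot: [-0.011, 1.0, 0.007, 0.001]
wrist_force: [5.5, 22.7, -3.7]
width: 0.326
```

```bash
python3 -c "
from fit import *
polar()
s,im,d=snap('side','s18'); crop('s18',170,130,330,270,5,'s18c')
P=cloud('side',d); F=fixt(P); fx,fy,z=F
st('strap',F,(z>60)&(z<82)&(abs(fx)<16)&(fy>-33)&(fy<30))
"
```

```text
psi 4.3 q_tool 0.409 r 109.0 yaw 0.8 F_tan(acw+) 22.2 F [ 5.5 22.7 -3.7]
t 35.1 pos [0.627  0.1512 0.1054] F [ 5.5 22.7 -3.7] w 27.9
shift units (tool now) [ 0.03 -0.   -0.02] turn units [-0.24 -0.02 -0.71] shift along TARGET axes [ 0.03 -0.   -0.02]
strap 105 fx [-15.6  15.1] fy [-32.6  12.8] z 67.6 [ 0.  -8.5] [48.6 31.7] 88.5
```

View pics/s18c.png

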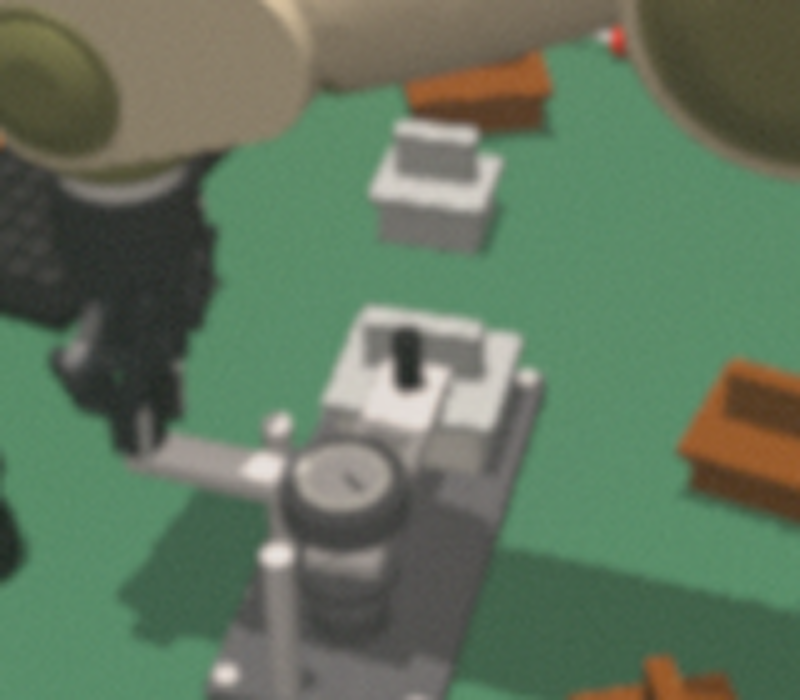

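Resistance rose mid-swing at q ≈ 0.37 and the strap is down 10 mm (≈3.3 rad), so this is probably the stop. I'll confirm with a firmer push.

Call:
servo_tool(commands="28 0.02 0.2 -0.02 -0.2 0 0.4; 28 0 0.2 0 0 0 0; 28 0 0.2 0 0 0 0")

```text
time_s: 35.45
position: [0.627, 0.1433, 0.1054]
ee_rot: [-0.009, 1.0, -0.009, 0.002]
wrist_force: [0.4, -0.2, -0.1]
width: 0.333
```

```bash
python3 -c "
from fit import *
polar()"
```

```text
psi 0.1 q_tool 0.483 r 108.7 yaw -1.0 F_tan(acw+) -0.2 F [ 0.4 -0.2 -0.1]
t 35.45 pos [0.627  0.1433 0.1054] F [ 0.4 -0.2 -0.1] w 28.5
shift units (tool now) [ 0.04 -0.   -0.02] turn units [-0.21 -0.04 -0.23] shift along TARGET axes [ 0.04  0.   -0.02]
```

```bash
python3 -c "
from fit import *
s,im,d=snap('wrist','w19')
s,im,d=snap('side','s19'); crop('s19',170,130,330,270,5,'s19c')
P=cloud('side',d); F=fixt(P); fx,fy,z=F
st('strap',F,(z>60)&(z<82)&(abs(fx)<16)&(fy>-33)&(fy<30))
"
```

```text
strap 106 fx [-15.7  15.6] fy [-32.3  14.1] z 67.3 [ 0.  -7.2] [50.4 31.7] 89.8
```

View pics/s19c.png

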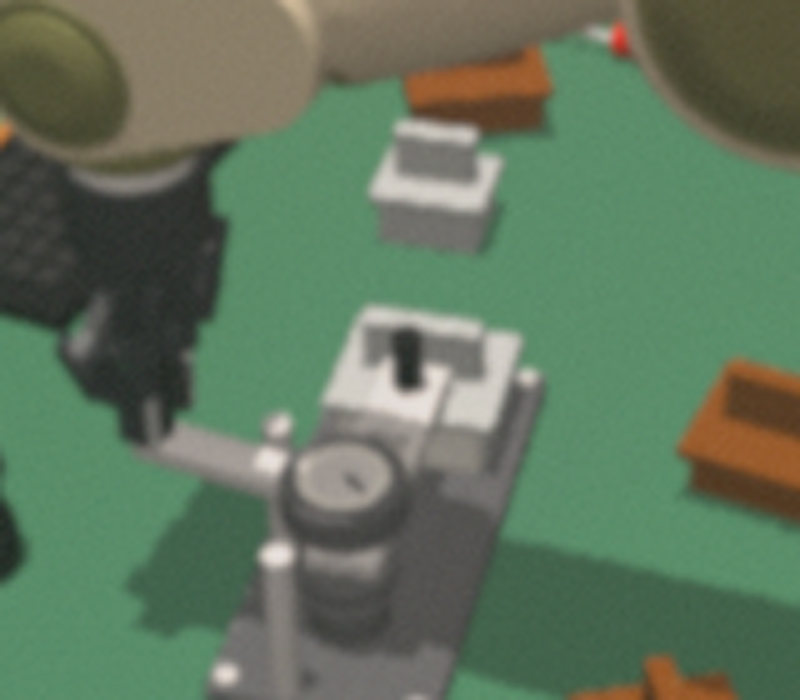

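View pics/w19.png

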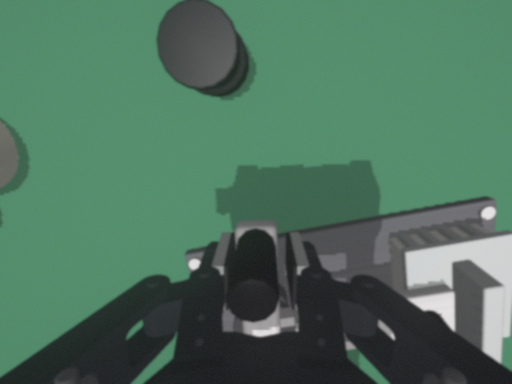

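Call:
servo_tool(commands="28 0.03 0.12 0 -0.2 0 0; 28 0 0.12 0 0 0 0.3; 28 0 0.12 0 0 0 0.3")

```text
time_s: 35.85
position: [0.6274, 0.1297, 0.1054]
ee_rot: [0.002, 0.999, -0.038, 0.001]
wrist_force: [-0.9, 4.6, 0.4]
width: 0.324
```

```bash
python3 -c "
from fit import *
polar()
s,im,d=snap('side','s20'); crop('s20',170,130,330,270,5,'s20c')
a=cv2.imread('pics/s18.png')[210:245,220:260];b=cv2.imread('pics/s20.png')[210:245,220:260]
c=cv2.imread('pics/s19.png')[210:245,220:260]
cv2.imwrite('pics/cmp20.png',cv2.resize(np.hstack([a,c,b]),None,fx=6,fy=6,interpolation=cv2.INTER_CUBIC))
"
```

```text
psi -6.9 q_tool 0.606 r 109.9 yaw -4.3 F_tan(acw+) 4.4 F [-0.9  4.6  0.4]
t 35.85 pos [0.6274 0.1297 0.1054] F [-0.9  4.6  0.4] w 27.7
shift units (tool now) [ 0.    0.   -0.02] turn units [ 0.04 -0.03  0.53] shift along TARGET axes [ 0.   -0.   -0.02]
```

View pics/cmp20.png

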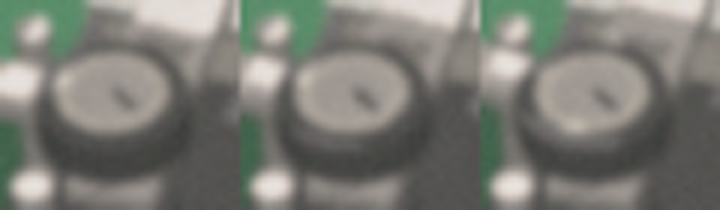

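```bash
cat >> fit.py <<'E'
def line(tag,cam="side"):
    m=camera_model(cam); g=np.arange(-24,24.1,.5); X,Y=np.meshgrid(g,g)   # mm about hub
    W=np.stack([H[0]+X/1e3,H[1]+Y/1e3,np.full_like(X,.116)],-1)
    C=W@np.array(m['R']).T+m['t']; u=(C[...,0]/C[...,2]*m['fx']+m['cx']).astype(np.float32); v=(C[...,1]/C[...,2]*m['fy']+m['cy']).astype(np.float32)
    im=cv2.cvtColor(cv2.imread(f"pics/{tag}.png"),cv2.COLOR_BGR2GRAY).astype(np.float32)
    r=cv2.remap(im,u,v,cv2.INTER_CUBIC); 
    bg=cv2.medianBlur(r,5) if False else cv2.GaussianBlur(r,(0,0),12)
    d=np.clip(bg-r-8,0,None)*(np.hypot(X,Y)<17)
    cx,cy=(d*X).sum()/d.sum(),(d*Y).sum()/d.sum()
    M=np.array([[(d*(X-cx)**2).sum(),(d*(X-cx)*(Y-cy)).sum()],[0,(d*(Y-cy)**2).sum()]]); M[1,0]=M[0,1]
    w,V=np.linalg.eigh(M); a=V[:,1]; 
    if a@[cx,cy]<0:a=-a
    print(tag,"centroid",round(cx,1),round(cy,1),"dir of centroid",np.degrees(np.arctan2(cy,cx)).round(1),"axis",np.degrees(np.arctan2(a[1],a[0])).round(1))
    return cv2.resize(r[::-1],None,fx=2,fy=2)
E
python3 - <<'E'
from fit import *
o=[line(t) for t in ("side0","s14","s16","s17","s18","s19","s20")]
cv2.imwrite("pics/lines.png",np.hstack([np.clip(x,0,255).astype(np.uint8) for x in o[:7]])[:, :])
print(o[0].shape)
E
```

```text
side0 centroid 7.7 -6.9 dir of centroid -41.9 axis -32.0
s14 centroid 7.9 -5.3 dir of centroid -34.0 axis -79.1
s16 centroid -2.0 -7.5 dir of centroid -105.1 axis -103.6
s17 centroid -8.8 -2.9 dir of centroid -161.7 axis -143.1
s18 centroid -7.7 0.7 dir of centroid 175.1 axis 146.0
s19 centroid -7.9 0.4 dir of centroid 177.3 axis 147.0
s20 centroid -8.1 0.7 dir of centroid 175.4 axis 147.8
(194, 194)
```

```bash
python3 -c "
import cv2; a=cv2.imread('pics/lines.png'); print(a.shape); cv2.imwrite('pics/lines2.png',cv2.resize(a,(790,int(a.shape[0]*790/a.shape[1]))))"
```

```text
(194, 1358, 3)
```

View pics/lines2.png

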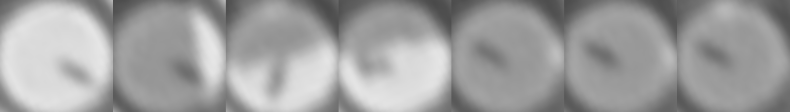

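Rectified, the line has turned 181° (3.16 rad) and the strap is down 10 mm. With the strap's absolute height this gives s ≈ 3.8. The handle then slipped forward without moving the line, so I'll run one more full cycle to prove the screw is at its stop.

Call:
servo_tool(commands="28 0 -0.2 0 0 0 0; 28 0 -0.32 0 0 0 -0.5; 28 0 -0.32 0 0 0 -1; 28 0 -0.32 0 0 0 -1; 28 0 -0.32 0 0 0 -1; 28 0 -0.32 0 0 0 -1; 28 0 -0.32 0 0 0 -1; 28 0 -0.32 0 0 0 -1; 28 0 -0.32 0 0.05 0.05 -0.9; 28 0 -0.32 0 0 0 -1; 28 0 -0.32 0 0 0 -1; 28 0 -0.32 0 0 0 -1; 28 0 -0.32 0 0 0 -1; 28 0 -0.32 0 0 0 -1; 28 0 -0.2 -0.03 0 0.1 -0.3")

```text
time_s: 37.4
position: [0.5725, 0.2525, 0.1046]
ee_rot: [0.003, 0.851, 0.526, 0.004]
wrist_force: [0.6, 0.2, -1.1]
width: 0.329
```

```bash
python3 -c "
from fit import *
polar()"
```

```text
psi 63.7 q_tool -0.626 r 122.1 yaw 63.5 F_tan(acw+) -0.5 F [ 0.6  0.2 -1.1]
t 37.4 pos [0.5725 0.2525 0.1046] F [ 0.6  0.2 -1.1] w 28.1
shift units (tool now) [-0.4   0.   -0.05] turn units [ 0.1  -0.04 -0.04] shift along TARGET axes [-0.4  -0.   -0.05]
```

Call:
servo_tool(commands="28 -0.4 0.02 -0.03 0.1 0 0; 28 0 -0.12 0 0 0 0; 28 0 -0.12 0 0 0 0; 28 0 -0.1 0 0 0 0")

```text
time_s: 37.8
position: [0.5646, 0.2421, 0.1059]
ee_rot: [0.004, 0.852, 0.524, 0.008]
wrist_force: [18.7, -1.0, -11.8]
width: 0.326
```

```bash
python3 -c "
from fit import *
polar()
s,im,d=snap('wrist','w21')"
```

```text
psi 64.9 q_tool -0.648 r 109.4 yaw 63.2 F_tan(acw+) -17.4 F [ 18.7  -1.  -11.8]
t 37.8 pos [0.5646 0.2421 0.1059] F [ 18.7  -1.  -11.8] w 27.8
shift units (tool now) [ 0.02 -0.   -0.  ] turn units [ 0.19 -0.11 -0.35] shift along TARGET axes [ 0.02 -0.   -0.  ]
```

View pics/w21.png

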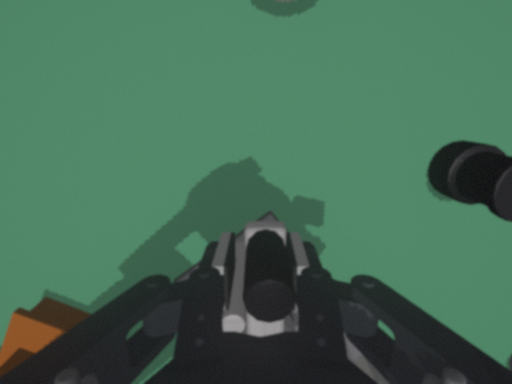

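At the ACW post with the grip still between the pads. Another clockwise swing, slow enough to feel the stop.

Call:
servo_tool(commands="28 0 0.15 0 0.15 0 0; 28 -0.02 0.25 0 0 0 0.8; 28 -0.02 0.25 0 0 0 0.8; 28 -0.02 0.2 0 0 0 0.7; 28 -0.02 0.2 0 0 0 0.7")

```text
time_s: 38.35
position: [0.5893, 0.2241, 0.1057]
ee_rot: [-0.006, 0.916, 0.401, 0.003]
wrist_force: [-10.4, 10.8, 4.4]
width: 0.33
```

```bash
python3 -c "
from fit import *
polar()"
```

```text
psi 48.8 q_tool -0.367 r 107.8 yaw 47.2 F_tan(acw+) 15.0 F [-10.4  10.8   4.4]
t 38.35 pos [0.5893 0.2241 0.1057] F [-10.4  10.8   4.4] w 28.2
shift units (tool now) [ 0.07 -0.   -0.01] turn units [-0.1  -0.12 -0.32] shift along TARGET axes [ 0.07 -0.   -0.01]
```

Call:
servo_tool(commands="28 0.05 0.15 0 -0.1 -0.1 0; 28 0 0.15 0 0 0 0")

```text
time_s: 38.55
position: [0.5924, 0.2217, 0.1055]
ee_rot: [-0.005, 0.917, 0.399, -0.004]
wrist_force: [-11.4, 15.6, 4.3]
width: 0.326
```

```bash
python3 -c "
from fit import *
polar()
s,im,d=snap('side','s22'); line('s22')
F=fixt(cloud('side',d)); fx,fy,z=F
st('strap',F,(z>60)&(z<82)&(abs(fx)<16)&(fy>-33)&(fy<30))
"
```

```text
psi 46.7 q_tool -0.33 r 108.1 yaw 47.0 F_tan(acw+) 18.9 F [-11.4  15.6   4.3]
t 38.55 pos [0.5924 0.2217 0.1055] F [-11.4  15.6   4.3] w 27.8
shift units (tool now) [ 0.06  0.   -0.02] turn units [-0.15  0.04  0.06] shift along TARGET axes [ 0.06 -0.   -0.02]
s22 centroid -7.1 0.7 dir of centroid 174.7 axis 145.7
strap 112 fx [-15.4  15.6] fy [-32.7  12.2] z 67.9 [ 0.1 -7.5] [31.1 50.9] 0.1
```

The line did not move (146° both times) and the strap height is the same, with the ratchet biting at 19 N so far from the post. The screw is at its stop. Swinging back to the ACW post.

Call:
servo_tool(commands="28 0.05 -0.25 -0.02 -0.1 0 0; 28 0 -0.3 0 0 0 -0.8; 28 0 -0.3 0 0 0 -0.8; 28 0 -0.3 0 0 0 -0.8; 28 0 -0.2 0 0 0 -0.5; 28 0 -0.12 0 0 0 0; 28 0 -0.12 0 0 0 0")

```text
time_s: 39.3
position: [0.5654, 0.2434, 0.1059]
ee_rot: [0.007, 0.86, 0.51, 0.005]
wrist_force: [17.4, -2.8, -10.0]
width: 0.33
```

```bash
python3 -c "
from fit import *
polar()"
```

```text
psi 64.9 q_tool -0.647 r 110.9 yaw 61.4 F_tan(acw+) -17.0 F [ 17.4  -2.8 -10. ]
t 39.3 pos [0.5654 0.2434 0.1059] F [ 17.4  -2.8 -10. ] w 28.1
shift units (tool now) [-0.03  0.   -0.  ] turn units [ 0.19 -0.02 -0.7 ] shift along TARGET axes [-0.03  0.   -0.  ]
```

Call:
servo_tool(commands="28 0 -0.12 0 0.1 0 0; 28 0 0.06 0 0.1 0 0; 45 0 0 0 0 0 0; 45 0 0 0 0 0 0; 45 0 0 0 0 0 0; 45 0 0 -0.3 0 0 0; 45 0 0 -0.7 0 0 0; 45 0 0 -0.9 0 0 0; 45 -0.3 0 -0.9 0 0 0; 45 -0.6 0 -0.9 0 0 0; 45 -0.8 0 -0.3 0 0 0; 45 -0.8 0 0 0 0 0; 45 -0.6 0 0 0 0 0; 45 0 0 0 0 0 0")

```text
time_s: 40.7
position: [0.5188, 0.1588, 0.2367]
ee_rot: [0.002, 0.861, 0.509, 0.005]
wrist_force: [0.6, -0.7, 0.3]
width: 0.529
```

```bash
python3 -c "
from fit import *
polar()
s,im,d=snap('wrist','w23'); F=fixt(cloud('wrist',d,s)); fx,fy,z=F
st('grip',F,(z>148)&(z<165)&(fx>20)&(fx<140)&(fy>90)&(fy<220))
st('plate',F,(abs(z-52)<3)&(abs(fx)<70)&(abs(fy+78)<60))
st('strap',F,(z>62)&(z<75)&(abs(fx)<25)&(fy>-68)&(fy<30))
s,im,d=snap('side','s23'); line('s23'); crop('s23',150,110,350,260,4,'s23c')
F=fixt(cloud('side',d)); fx,fy,z=F
st('grip',F,(z>148)&(z<165)&(fx>20)&(fx<140)&(fy>90)&(fy<220))
st('plate',F,(abs(z-52)<3)&(abs(fx)<70)&(abs(fy+78)<60))
st('strap',F,(z>62)&(z<75)&(abs(fx)<25)&(fy>-68)&(fy<30))
s,im,d=snap('top','t23')
F=fixt(cloud('top',d)); fx,fy,z=F
st('top grip',F,(z>148)&(z<165)&(fx>20)&(fx<140)&(fy>90)&(fy<220))
"
```

```text
psi 88.4 q_tool -1.057 r 15.9 yaw 61.1 F_tan(acw+) -0.6 F [ 0.6 -0.7  0.3]
t 40.7 pos [0.5188 0.1588 0.2367] F [ 0.6 -0.7  0.3] w 45.2
shift units (tool now) [ 2.76 -1.47  4.36] turn units [ 0.11 -0.05 -5.45] shift along TARGET axes [ 3.14 -0.    4.36]
grip 697 fx [55.5 75.6] fy [164.8 184.8] z 159.8 [ 65.6 175. ] [21.1 21.1] 5.5
plate 1078 fx [-49.6  48.9] fy [-116.8  -34.9] z 52.0 [ -0.6 -76.7] [99.7 84.2] 0.1
strap 685 fx [-20.5  19.1] fy [-61.5  29.6] z 68.5 [ -0.9 -16.3] [40.2 92.5] 0.0
s23 centroid -8.1 0.6 dir of centroid 175.9 axis 147.9
grip 68 fx [54.5 75.3] fy [166.  187.3] z 158.0 [ 64.4 177.7] [19.6 22.7] 15.8
plate 230 fx [-51.1  48.5] fy [-116.7  -32.4] z 51.6 [ -1.  -75.6] [100.9  90.2] 0.6
strap 215 fx [-21.3  18.8] fy [-62.3  24.5] z 67.8 [ -1.2 -18.9] [89.9 40.9] 89.7
top grip none
```

View pics/w23.png

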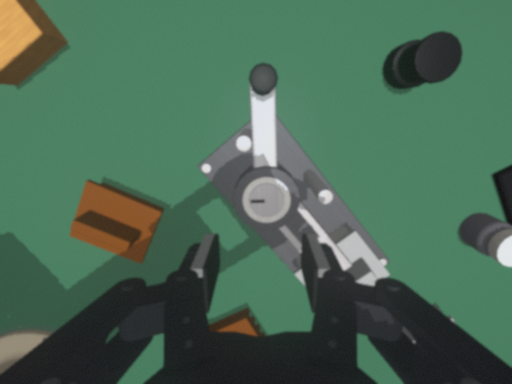

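View pics/s23c.png

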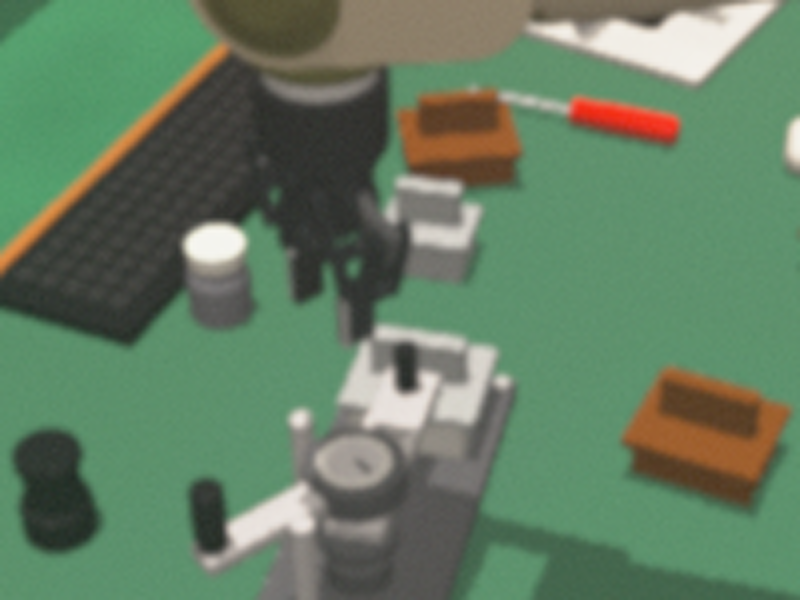

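View pics/t23.png

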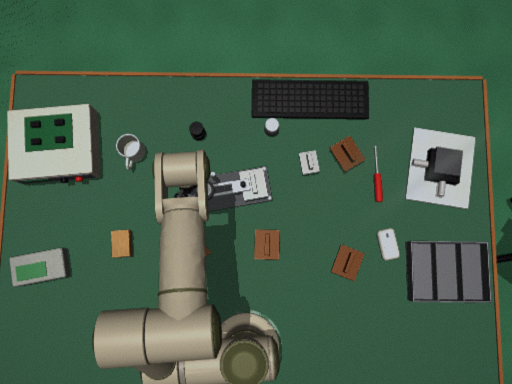

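All checks agree: handle at q ≈ -0.63 (its post), strap top at 68.5 mm (s ≈ 3.8), plate at 52.0 mm, and the gripper clear of everything. Handing in.

```bash
python3 -c "
from h import *
print(order.hand_in()); print(env.sense()['time_s'])"
```

```text
the job is handed in; nothing more can be done
None
the job is handed in; nothing more can be done
```

The larger heat sink is seated in the comb and clamped, and the job was handed in at about 41 s of the 72 s allowed. I slid the strap to its forward stop, worked the ratchet until the screw stopped, swung the handle back to its anticlockwise post and let go.

**Last checks:**
- **Heat sink:** The plate stands 52.0 mm over the bench, as it should. The centre measured 0.6 mm from the seat after release. The last two readings put it 1.3 and 2.4 mm off along y; those views were partly hidden.
- **Strap:** It would go no further forward at 24 N, and its top dropped from 78 to 68.5 mm, which matches a screw angle of about 3.8.
- **Screw:** The line turned about 181° in all. In a further clockwise swing it did not move although the ratchet bit at 19 N, so I take it to be at its stop.
- **Handle:** The grip stands at q ≈ -0.63, against its post. The gripper is clear of everything.
- **Other things:** In the last top picture what shows lies where it was; the arm hid one of the brown look-alikes there. I did not measure the other things one by one.

**Disagreements:**
- The fingertips measured about 36 mm shorter than described, so my first attempt closed above the rib. I saw this in the images and corrected it.
- The heat sink met the base with about 30 N before I noticed contact. I lifted slightly and re-centred it before releasing.
- A firm push against the screw's stop made the handle slip forward without moving the line. The extra swing was to check this.

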